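# Put the lens-tube kit away

## Task

Put the lens-tube kit away: lay every lens tube that stands on the table on its side in a groove of the cradle rack, one to a groove, resting level in both saddles with its flange in the gap beside the fence, so that all flanges point the same way. Thread the three spacer rings onto the post of the ring stand, fully down, the widest at the bottom, then the middle one, the narrowest on top. Leave the clamping fork, the round sensor head and the T-shaped connector where they are.

Things in the scene. Friction and masses are not known exactly. Their poses are not given: they have to be found in the camera images.
- rack: fixed aluminium cradle rack, base 180 x 115 x 8 mm, three grooves along its y axis, 55 mm apart in x. Each groove is two grey 90-degree V saddles, 10 mm thick, at y = +16 and -16 mm. A fence, 30 mm high, runs along the +y side; flanges go in the gap y = 21 to 37 mm between saddles and fence. Origin: underside, under the middle groove's middle; z up. A seated tube's axis is at z = 36 mm
- groove_0 (a point): point on the axis that a seated tube has in groove 0 (rack x = -55.0 mm, y = 0, z = 36 mm), midway between its two saddles; the tube's middle belongs here. The saddles are no wider than the tube and their lips are at z = 28 mm, so fingers pass down beside them and between them (22 mm clear along the groove)
- groove_1 (a point): point on the axis that a seated tube has in groove 1 (rack x = 0.0 mm, y = 0, z = 36 mm), midway between its two saddles; the tube's middle belongs here. The saddles are no wider than the tube and their lips are at z = 28 mm, so fingers pass down beside them and between them (22 mm clear along the groove)
- groove_2 (a point): point on the axis that a seated tube has in groove 2 (rack x = 55.0 mm, y = 0, z = 36 mm), midway between its two saddles; the tube's middle belongs here. The saddles are no wider than the tube and their lips are at z = 28 mm, so fingers pass down beside them and between them (22 mm clear along the groove)
- tube_a: black lens tube, 64 mm long: plain barrel 26 mm in diameter and 57 mm long, then a flange 36 mm in diameter and 7 mm thick at one end. Origin in the middle of its length on the axis; its z axis points along the tube to the flange end. 90 g, does not come apart. Stands upright at the start, flange up (on its plain end). May be absent
- tube_a_flange (a point): centre of the outer face of tube_a's flange, 32 mm from its middle
- tube_b: black lens tube, 64 mm long: plain barrel 26 mm in diameter and 57 mm long, then a flange 36 mm in diameter and 7 mm thick at one end. Origin in the middle of its length on the axis; its z axis points along the tube to the flange end. 90 g, does not come apart. Stands upright at the start, flange down (on its flange). May be absent
- tube_b_flange (a point): centre of the outer face of tube_b's flange, 32 mm from its middle
- tube_c: black lens tube, 64 mm long: plain barrel 26 mm in diameter and 57 mm long, then a flange 36 mm in diameter and 7 mm thick at one end. Origin in the middle of its length on the axis; its z axis points along the tube to the flange end. 90 g, does not come apart. Stands upright at the start, flange up (on its plain end). May be absent
- tube_c_flange (a point): centre of the outer face of tube_c's flange, 32 mm from its middle
- stand: fixed ring stand: a round dark foot 64 mm in diameter, 8 mm thick, with an upright steel post 12.6 mm in diameter in its middle. Origin: centre of the foot's underside, z up. Keep the hand clear of the monitor on the left (screen from x 0.54, y 0.21 slanting to x 0.18, y 0.59, from 0.26 m up)
- post_top (a point): top end of the stand's post, on its axis, 46 mm above the table
- ring_wide: aluminium spacer ring, 56 mm outer diameter, 19 mm hole, 10 mm high, 50 g, lying flat on the table at the start. Origin: centre of its underside, z up
- ring_mid: aluminium spacer ring, 46 mm outer diameter, 19 mm hole, 10 mm high, 50 g, lying flat on the table at the start. Origin: centre of its underside, z up
- ring_narrow: aluminium spacer ring, 36 mm outer diameter, 19 mm hole, 10 mm high, 50 g, lying flat on the table at the start. Origin: centre of its underside, z up
- fork: bystander: dark slotted clamping fork, 22 x 75 x 8 mm, lying loose in front of the rack. Origin: centre of its underside. To its right stands a fixed power supply box (x below 0.54, y beyond -0.37, 0.11 m high)
- sensor: bystander: round black optical power sensor head, 44 mm in diameter, 16 mm high, lying loose on the left. Origin: centre of its underside
- tee: bystander: small metal T-shaped connector, 31 x 36 x 15 mm, lying loose behind the rack. Origin: centre of its underside. Behind it stands a fixed black instrument, 0.16 m high (its front edge at about x 0.70 to 0.78)
Mind the look-alikes: they are no part of the job. What is shaped like the ring_wide but blue is not meant. What is shaped like the tube_c but pink is not meant.

How it is judged:
By the outcome, as a careful person would: the job done as asked, in the order asked, and still so for the second after the job is handed in, with the robot touching nothing.
Of tube_a, tube_b, tube_c only 2 to 3 are there at a start; the rules pass over those that are not, and their reading is None.
At some moment in a run one of tube_a, tube_b, tube_c, ring_wide, ring_mid, ring_narrow may be knocked a few centimetres aside while the robot is not near it.
Once in a run the grip may slacken for a moment while it holds something.
It also fails if it takes over 210 s, if anything falls off the work surface, if the arm or the gripper's body presses on something with over 40 N, if the wrist force passes 120 N, or if a joint passes its speed limit or range.

## Robot

A 7-joint arm with a two-finger parallel gripper is mounted at the origin on a cart in front of the work surface, level with it; the furniture and walls round the work are solid. World frame = base frame: x ahead of the robot, y to its left, z up, the work surface at z = 0. Lengths are in m, angles in rad, forces in N, time in s.
With the tool pointing down it reaches from about 0.4 to 0.85 m from the base axis. Payload 4.4 kg.
Tool frame: the origin (TCP) lies between the finger pads; the fingertips stand 17 mm ahead of it and the grasp point (between the pads) lies 2 mm behind it; z points along the fingers, y is the line along which they close (so a half turn about z gives the same grasp; the last joint's range is limited). The gripper opens to 94 mm and grips with 3 to 60 N. Pads are 16 mm wide; open, the fingers measure 119 mm over their backs; the gripper's body (75 mm by 177 mm) begins 78 mm behind the grasp point.
Start: joints at [1.219, 0.628, 0.038, 1.517, -0.027, 0.996, -0.02], TCP at [0.183, -0.624, 0.222] pointing down, gripper open.
Joint ranges: [-3.06, 3.06], [-0.37, 2.12], [-1.25, 1.32], [0.18, 2.47], [-1.1, 4.24], [0.23, 1.98], [-2.94, 2.94]. Speed limits (rad/s): [2.57, 2.57, 3.14, 3.14, 3.14, 3.14, 3.14].

## Interface

Orientations are given as a unit quaternion [x, y, z, w].
In Python, from rig import read_state, snapshot, hand_in gives the robot as it stands. The module is installed in compiled form; this text tells all that it offers.
- The arm moves only by the shell command python3 -m pendant 'ROWS' [FORCE]. ROWS is text: rows parted by semicolons, each of 7 numbers parted by spaces: the shift along the tool's x, y, z scaled (see below), then the turn, a rotation vector about the tool's x, y, z scaled (see below), then the opening, from 0 (shut) to 1 (fully open). In form: tx ty tz ax ay az fingers; .... A call has 1 to 5 rows; each row shifts and turns the commanded pose from where the row before left it, along the tool's axes as they then stand; what a row does not reach is not made up. The controller multiplies each number of a shift by 0.05 m and each number of a turn by 0.12 rad. A row lasts 1/8 s, in which the tool goes at most 62.5 mm and 10.7 degrees, less where a joint would pass 70% of its speed; a pose out of reach is approached as far as the arm can. A call with a number of a shift or a turn outside -1 to 1 is refused whole. A call with a gripper value outside its range is refused whole. The fingers move at their own pace and stop on an object; FORCE is the grip in N (left out, the last holds). Time passes only in rows, so rows that do not move let the fingers close. It gives the time, the measured TCP pose, the force, the opening and the grip force at its end, in the units of the state.
- read_state(): the state, without advancing time (a new reading comes with each control period).
- snapshot(name): name is "scene" or "top" or "wrist"; returns a dict with "image" (420x560x3 uint8, red, green, blue), "intrinsics" (3x3 intrinsics, pixels), "rvec" (rotation vector, rad) and "tvec" (3), from world to camera coordinates, as OpenCV has them; the wrist camera has in their place "tool_from_camera" (4x4, takes a point from camera to tool coordinates, whose origin is the TCP and whose axes are the flange's). Camera axes: x right, y down, z forward; pixel columns grow to the right and rows downward; lengths in m; the calibration is good to about 2 mm. The wrist camera is an equidistant fisheye: a pixel r from the principal point sees the ray r / f radians off the axis. A picture is of the moment at which its call begins: read the wrist's pose just before it. There is no depth.
- hand_in(): hands the job in; it is judged then, once.
The state is a dict: "clock": time; "joint_pos": joint angles; "joint_vel": joint speeds; "effort": joint torques, N m; "eef_pos": TCP position; "orientation": TCP orientation; "force": force on the tool from outside, world axes, zero at the start; "torque": the same for the moment, N m; "opening": opening from 0.0 (shut) to 1.0 (fully open); "grip_force": force on a finger pad.
Only numpy, scipy, OpenCV 4.12 (cv2) and the standard library are available. Lean on these libraries where they do the work, as an engineer would, in place of code of your own. Each camera call takes 0.05 s, during which the arm holds its last target. There are 200 camera calls.

## Working session

There is one attempt and no reset: what is moved stays moved. The work goes in short steps, Python scripts to look and compute and a shell command to move; the robot and the scene stay as the last step left them, time stands still between calls to the robot, and variables do not carry over. Pictures are saved under pics/ and viewed, at most 14 in all, crops included, and the job is handed in when it is done.

```bash
mkdir -p pics
cat > h.py <<'E'
import numpy as np, cv2
from rig import read_state, snapshot
from scipy.spatial.transform import Rotation as R
def save(n,name):
    s=snapshot(n); cv2.imwrite(f'pics/{name}.png',s['image'][:,:,::-1]); np.save(f'pics/{name}.npy',s,allow_pickle=True); return s
def load(name): return np.load(f'pics/{name}.npy',allow_pickle=True).item()
def px2w(s,u,v,z):
    K=np.array(s['intrinsics']);Rm=cv2.Rodrigues(np.array(s['rvec'],float))[0];t=np.array(s['tvec'],float).ravel()
    d=Rm.T@np.linalg.inv(K)@[u,v,1]; c=-Rm.T@t
    return c+d*(z-c[2])/d[2]
def w2px(s,p):
    return cv2.projectPoints(np.array(p,float).reshape(-1,3),np.array(s['rvec'],float),np.array(s['tvec'],float),np.array(s['intrinsics']),None)[0].reshape(-1,2)
def wrist_px2w(s,st,u,v,z):
    K=np.array(s['intrinsics']);x=(u-K[0,2])/K[0,0];y=(v-K[1,2])/K[1,1];r=np.hypot(x,y)
    d=np.array([x/r*np.sin(r),y/r*np.sin(r),np.cos(r)]) if r>1e-9 else np.array([0,0,1.])
    T=np.array(s['tool_from_camera']);Rt=R.from_quat(st['orientation']).as_matrix()
    c=Rt@T[:3,3]+st['eef_pos'];d=Rt@T[:3,:3]@d
    return c+d*(z-c[2])/d[2]
def wrist_w2px(s,st,p):
    K=np.array(s['intrinsics']);T=np.array(s['tool_from_camera']);Rt=R.from_quat(st['orientation']).as_matrix()
    q=Rt.T@(np.array(p)-st['eef_pos']);q=T[:3,:3].T@(q-T[:3,3])
    a=np.arctan2(np.hypot(q[0],q[1]),q[2]);h=np.hypot(q[0],q[1])
    return K[0,2]+K[0,0]*a*q[0]/h,K[1,2]+K[1,1]*a*q[1]/h
def go(target,yaw=None):
    """print shift in tool units (0.05 m) to reach world target; """
    st=read_state();M=R.from_quat(st['orientation'])
    print('units',np.round(M.inv().apply(np.array(target)-st['eef_pos'])/0.05,2))
E
python3 - <<'E'
from h import *
a=save('top','top0');b=save('scene','scene0')
st=read_state()
for k,v in st.items(): print(k,np.round(v,4))
print(R.from_quat(st['orientation']).as_matrix().round(3))
for s in (a,b):
    print(s['intrinsics'],s['rvec'],s['tvec'])
w=save('wrist','wrist0');print(w['tool_from_camera'],w['intrinsics'])
for x in (.4,.6,.8):
  for y in (-.4,0,.4): print(x,y,w2px(a,[x,y,0]).round(0),w2px(b,[x,y,0]).round(0))
E
```

```text
clock 0.1
joint_pos [ 1.2192  0.6292  0.0384  1.5182 -0.027   0.9963 -0.02  ]
joint_vel [ 0.0031 -0.0016 -0.0003 -0.0027  0.0015  0.0004  0.0028]
effort [ 2.70000e-03 -5.50790e+01  1.14710e+00 -1.87117e+01 -5.23000e-02
  1.92000e-02  1.00000e-04]
eef_pos [ 0.1831 -0.6231  0.2217]
orientation [ 9.898e-01  1.424e-01 -1.000e-04 -8.000e-04]
force [-0.11   -1.2739  0.5545]
torque [ 0.0363 -0.0004  0.0569]
grip_force 0.0
opening 1.0031
[[ 0.959  0.282 -0.   ]
 [ 0.282 -0.959  0.002]
 [-0.    -0.002 -1.   ]]
[[475.00653423   0.         281.62057605]
 [  0.         475.00653423 211.09940163]
 [  0.           0.           1.        ]] [ 2.23577353 -1.96999239  0.21154251] [-0.05107512  0.50814802  1.15452742]
[[480.60352128   0.         278.16253775]
 [  0.         480.60352128 201.65457847]
 [  0.           0.           1.        ]] [ 0.9038469  -2.40184955  1.22566878] [0.35532193 0.25352245 0.88597326]
[[ 3.49330582e-04 -9.57398622e-01 -2.88769382e-01  8.40772443e-02]
 [ 9.99999912e-01  2.67908353e-04  3.21486519e-04 -4.62865585e-04]
 [-2.30427021e-04 -2.88769469e-01  9.57398632e-01 -1.63185906e-01]
 [ 0.00000000e+00  0.00000000e+00  0.00000000e+00  1.00000000e+00]] [[325.1922621    0.         281.15563443]
 [  0.         325.1922621  207.36935619]
 [  0.           0.           1.        ]]
0.4 -0.4 [[435. 277.]] [[390. 172.]]
0.4 0 [[281. 257.]] [[301. 243.]]
0.4 0.4 [[130. 238.]] [[159. 355.]]
0.6 -0.4 [[439. 202.]] [[332. 148.]]
0.6 0 [[291. 184.]] [[238. 207.]]
0.6 0.4 [[144. 166.]] [[ 95. 298.]]
0.8 -0.4 [[443. 132.]] [[281. 127.]]
0.8 0 [[299. 115.]] [[185. 177.]]
0.8 0.4 [[157.  98.]] [[ 44. 252.]]
```

View pics/top0.png

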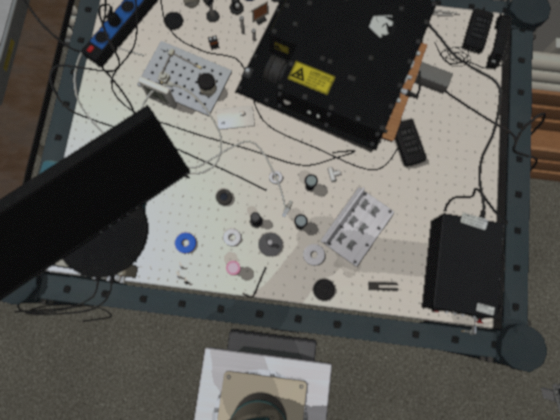

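View pics/scene0.png

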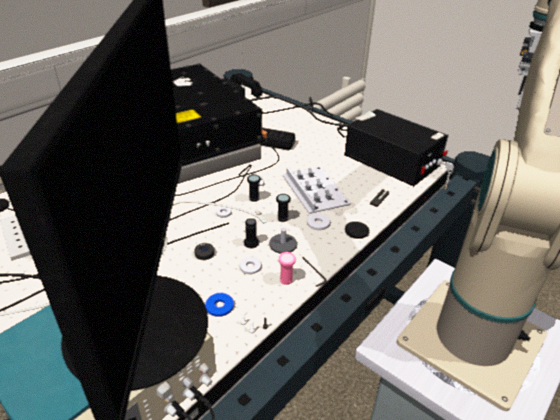

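The top view shows tubes near (311,182), (301,221) and (256,219). Grey rings are near (277,177), (232,237) and (314,254), the stand is at (270,243), and the rack is at (358,228). The look-alikes are the blue ring (185,242) and the pink tube (233,268). One crop will check these choices.

Run:
```python
from h import *
s=load('top0'); im=s['image'][150:300,210:410,::-1]
im=cv2.resize(im,None,fx=4,fy=4,interpolation=cv2.INTER_CUBIC)
for i in range(0,200,20): cv2.putText(im,str(210+i),(i*4,10),0,.35,(0,0,255)); cv2.line(im,(i*4,10),(i*4,16),(0,0,255))
for i in range(0,150,20): cv2.putText(im,str(150+i),(0,i*4+4),0,.35,(0,0,255))
cv2.imwrite('pics/crop0.png',im)
```

```text
(no output)
```

View pics/crop0.png

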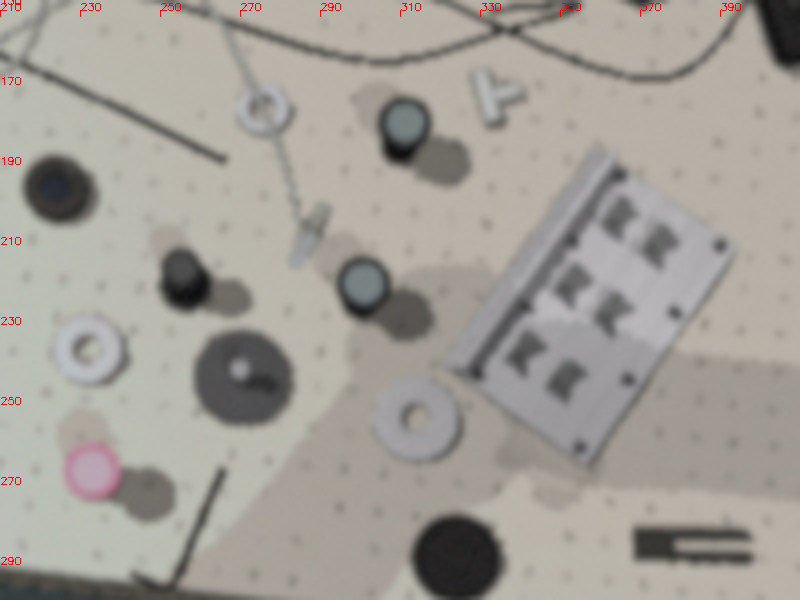

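The crop shows these items:
- **Flange-up tubes:** caps at (311,180) and (301,221).
- **Flange-down tube:** at (255,216).
- **Rings:** wide (314.5,254.5), mid (232,237) and narrow (275.5,177), which fits their sizes.
- **Sensor and fork:** the sensor is the disc at (224,197) or (323,289), and the fork is at (382,286).
- **Fence:** on the rack's upper-left side.

All of the pink and blue look-alikes lie elsewhere. I'll compute positions and start moving.

Run:
```python
from h import *
from scipy.optimize import least_squares
s=load('top0')
for n,u,v,z in [('t1',311,180.5,.064),('t2',300.8,221,.064),('tb',254.8,215.5,.064),('tb base',256.5,221.5,.007),('wide',314.3,254.5,.01),('mid',232,237,.01),('nar',275.7,177,.01),('post',269.8,242,.046),('foot',271,244.5,.008),('pink',233,268,.064),('blue',185,242,.01),('disc',323,289,.016),('sens',224.5,197,.016)]:
    print(n,px2w(s,u,v,z).round(4))
# rack: screws unknown; base corners at z=.008 and saddle tops
B=[px2w(s,393.5,211.5,.008),px2w(s,356.5,266.5,.008)]
print(B, np.linalg.norm(B[0]-B[1]))
mid=(B[0]+B[1])/2; ex=(B[0]-B[1])[:2];ex/=np.linalg.norm(ex);ey=np.array([-ex[1],ex[0]])
o=mid[:2]+ey*.0575; print('rack',o,'yaw',np.degrees(np.arctan2(ex[1],ex[0])))
P=[[*(o+ex*x+ey*y),z] for x,y,z in [(-.055,16e-3,.025),(-.055,-16e-3,.025),(0,.016,.025),(0,-.016,.025),(.055,.016,.025),(.055,-.016,.025),(-.09,.0575,.03),(.09,.0575,.03)]]
print(w2px(s,P).round(1))
go([.56,-.12,.3])
```

```text
t1 [ 0.5971 -0.0514  0.064 ]
t2 [ 0.4892 -0.0379  0.064 ]
tb [0.4886 0.0786 0.064 ]
tb base [0.4843 0.0764 0.007 ]
wide [ 0.4165 -0.084   0.01  ]
mid [0.4349 0.1339 0.01  ]
nar [0.6103 0.0417 0.01  ]
post [0.4292 0.0331 0.046 ]
foot [0.4285 0.0306 0.008 ]
pink [0.3514 0.1136 0.064 ]
blue [0.4066 0.2531 0.01  ]
disc [ 0.3313 -0.1153  0.016 ]
sens [0.5372 0.1685 0.016 ]
[array([ 0.55642693, -0.27915597,  0.008     ]), array([ 0.39963474, -0.19555259,  0.008     ])] 0.17768881881010132
rack [ 0.50508485 -0.18661641] yaw -28.067047270971656
[[340.9 238.6]
 [351.3 245.7]
 [352.7 221.5]
 [363.1 228.5]
 [364.3 204.6]
 [374.6 211.5]
 [320.1 240.1]
 [358.8 184.6]]
units [10.07 -7.53 -1.55]
```

```bash
python3 -m pendant '.8 -.62 -.16 0 0 0 1;.8 -.62 -.16 0 0 0 1;.8 -.62 -.16 0 0 0 1;.8 -.62 -.16 0 0 0 1;.8 -.62 -.16 0 0 0 1' 20; python3 -m pendant '.8 -.62 -.16 0 0 0 1;.8 -.62 -.16 0 0 0 1;.8 -.62 -.16 0 0 0 1;.8 -.62 -.16 0 0 0 1;.8 -.62 -.16 0 0 0 1'; python3 -m pendant '.4 -.6 0 0 0 0 1;.4 -.6 0 0 0 0 1; 0 0 0 0 0 0 1;0 0 0 0 0 0 1'
python3 - <<'E'
from h import *
st=read_state(); s=save('wrist','w1'); np.save('pics/w1s.npy',st,allow_pickle=True)
print(np.round(st['eef_pos'],4),np.round(st['joint_pos'],2),R.from_quat(st['orientation']).as_matrix().round(3))
im=s['image'][:,:,::-1]
cv2.imwrite('pics/w1b.png',cv2.resize(im,(800,600),interpolation=cv2.INTER_CUBIC))
o=np.array([.505,-.187]);a=np.radians(-28);ex=np.array([np.cos(a),np.sin(a)]);ey=np.array([-ex[1],ex[0]])
for p in [[.597,-.051,.064],[.489,-.038,.064],[.488,.078,.064],[.4165,-.084,.01],[.435,.134,.01],[.61,.042,.01],[.4292,.0331,.046],[*(o),.008]]: print(p,np.round(wrist_w2px(s,st,p),1))
E
```

```text
clock: 0.78
eef_pos: [0.3323, -0.417, 0.2626]
orientation: [0.99, 0.142, 0.0, -0.0]
force: [1.1, -0.3, 0.8]
opening: 1.0
grip_force: 0.0
clock: 1.4
eef_pos: [0.4803, -0.212, 0.3027]
orientation: [0.99, 0.142, -0.0, 0.0]
force: [0.6, 0.3, -0.2]
opening: 1.0
grip_force: 0.0
clock: 1.9
eef_pos: [0.5007, -0.1454, 0.3023]
orientation: [0.99, 0.142, -0.0, 0.0]
force: [-0.2, -0.2, -0.2]
opening: 1.003
grip_force: 0.0
[ 0.5007 -0.1454  0.3023] [ 0.27  0.36 -0.05  1.76  0.02  1.02 -1.08] [[ 0.96   0.281 -0.001]
 [ 0.281 -0.96  -0.001]
 [-0.001  0.    -1.   ]]
[0.597, -0.051, 0.064] [229.3  84.8]
[0.489, -0.038, 0.064] [197.9 165.2]
[0.488, 0.078, 0.064] [118.9 144.7]
[0.4165, -0.084, 0.01] [225.7 213.8]
[0.435, 0.134, 0.01] [ 99.6 165.4]
[0.61, 0.042, 0.01] [176.2  64.8]
[0.4292, 0.0331, 0.046] [145.5 190.9]
[np.float64(0.505), np.float64(-0.187), 0.008] [309.9 176.3]
```

View pics/w1b.png

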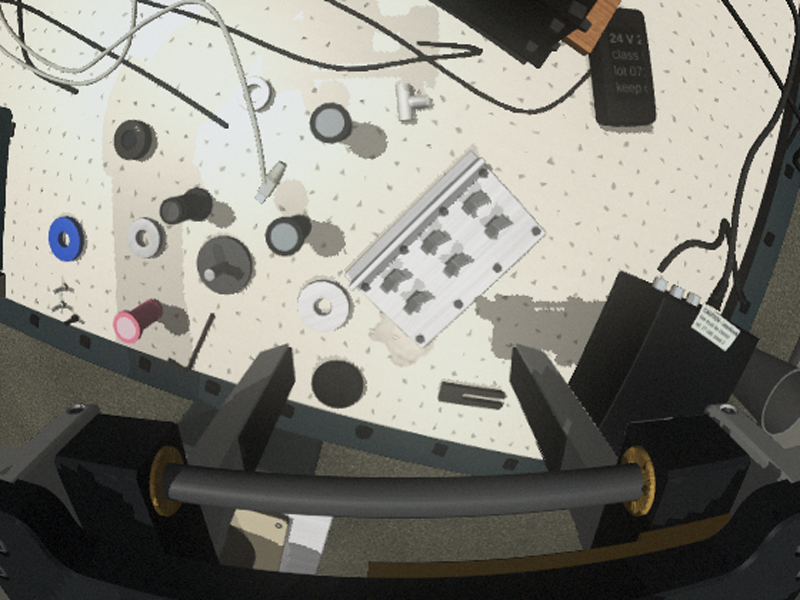

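The wrist view matches the top-view estimates within a few mm. In the 800-px picture the t2 cap is at (285,236), the t1 cap at (328,121), the wide ring at (323,305) and the post at (208,272). I'll take t2 first, with the hand tilted 50° forward so that the hand can turn 90° to lay the tube down.

```bash
python3 - <<'E'
from h import *
s=load('w1');st=np.load('pics/w1s.npy',allow_pickle=True).item()
f=560/800
for n,u,v,z in [('t1',329,121,.064),('t2',285,236.5,.064),('tb',172.5,210,.064),('wide',323,305,.01),('mid',144.5,239,.01),('nar',257,93,.01),('post',208,272.5,.046)]:
    print(n,wrist_px2w(s,st,u*f,v*f,z).round(4))
# rack base corners, 8mm
B=[wrist_px2w(s,st,546*f,233*f,.008),wrist_px2w(s,st,419.5*f,348*f,.008)]
mid=(B[0]+B[1])/2; ex=(B[0]-B[1])[:2];print(np.linalg.norm(ex));ex/=np.linalg.norm(ex);ey=np.array([-ex[1],ex[0]])
print('rack',mid[:2]+ey*.0575,np.degrees(np.arctan2(ex[1],ex[0])))
E
python3 -m pendant '0 0 0 0 1 0 1;0 0 0 0 1 0 1;0 0 0 0 1 0 1;0 0 0 0 1 0 1;0 0 0 0 1 0 1'; python3 -m pendant '0 0 0 0 1 0 1;0 0 0 0 1 0 1;0 0 0 0 .27 0 1; 0 0 0 0 0 0 1;0 0 0 0 0 0 1'
cat > tgt.py <<'E'
import sys
from h import *
# grasp point target x y z -> TCP shift in tool units
st=read_state();M=R.from_quat(st['orientation']);g=np.array([float(v) for v in sys.argv[1:4]])
zt=M.as_matrix()[:,2];d=g+.002*zt-st['eef_pos']
print('units',np.round(M.inv().apply(d)/.05,2),'world',d.round(4),'joints',np.round(st['joint_pos'],2),'clock',st['clock']);print(M.as_matrix().round(3))
E
python3 tgt.py .4895 -.038 .10;python3 tgt.py .4895 -.038 .029
```

```text
t1 [ 0.5974 -0.0522  0.064 ]
t2 [ 0.4891 -0.0402  0.064 ]
tb [0.4855 0.0745 0.064 ]
wide [ 0.4171 -0.0845  0.01  ]
mid [0.4327 0.1306 0.01  ]
nar [0.6107 0.0363 0.01  ]
post [0.4294 0.033  0.046 ]
0.18011656143124505
rack [ 0.50525757 -0.18923888] -29.411766278385382
clock: 2.58
eef_pos: [0.5007, -0.1445, 0.3024]
orientation: [0.949, 0.137, 0.281, -0.042]
force: [1.0, 0.3, -0.6]
opening: 1.0
grip_force: 0.0
clock: 3.2
eef_pos: [0.5039, -0.1437, 0.3001]
orientation: [0.921, 0.136, 0.359, -0.063]
force: [-0.4, -0.6, -0.5]
opening: 1.002
grip_force: 0.0
units [-2.48 -2.03  3.25] world [-0.0131  0.1062 -0.2016] joints [ 1.37  0.37 -1.    2.28 -1.1   0.23  0.24] clock 3.2
[[ 0.706  0.295  0.644]
 [ 0.205 -0.955  0.213]
 [ 0.678 -0.019 -0.735]]
units [-3.45 -2.    4.29] world [-0.0131  0.1062 -0.2726] joints [ 1.37  0.37 -1.    2.28 -1.1   0.23  0.24] clock 3.2
[[ 0.706  0.295  0.644]
 [ 0.205 -0.955  0.213]
 [ 0.678 -0.019 -0.735]]
```

```bash
cat > rot.py <<'E'
import sys
from h import *
# desired: tool x azimuth (deg), tilt about tool y (deg) -> rotation vector in tool units
az,t=float(sys.argv[1]),float(sys.argv[2]); a=np.radians(az)
D=np.array([[np.cos(a),np.sin(a),0],[np.sin(a),-np.cos(a),0],[0,0,-1]])@R.from_euler('y',t,degrees=True).as_matrix()
st=read_state();M=R.from_quat(st['orientation'])
v=(M.inv()*R.from_matrix(D)).as_rotvec()/.12
print('rot units',v.round(2),'pos',np.round(st['eef_pos'],4),'joints',np.round(st['joint_pos'],2),'clk',st['clock'])
E
python3 -m pendant '0 0 0 0 -1 0 1;0 0 0 0 -1 0 1;0 0 0 0 -1 0 1;0 0 0 0 -1 0 1;0 0 0 0 -1 0 1';python3 -m pendant '0 0 0 0 -1 0 1;0 0 0 0 0 -1 1;0 0 0 0 0 -1 1;0 0 0 0 0 -1 1;0 0 0 0 0 -1 1'; python3 -m pendant '0 0 0 0 0 -1 1;0 0 0 0 0 -1 1;0 0 0 0 0 -.6 1;0 0 0 0 0 0 1'; python3 rot.py 61.3 0;python3 rot.py 61.3 45
```

```text
clock: 3.82
eef_pos: [0.5078, -0.1383, 0.2982]
orientation: [0.982, 0.153, 0.104, -0.028]
force: [0.3, -0.3, -1.0]
opening: 1.001
grip_force: 0.0
clock: 4.45
eef_pos: [0.5077, -0.1379, 0.2974]
orientation: [0.921, 0.387, 0.05, -0.009]
force: [-0.8, -0.0, -0.5]
opening: 0.998
grip_force: 0.0
clock: 4.95
eef_pos: [0.5076, -0.1381, 0.2972]
orientation: [0.851, 0.523, 0.051, -0.001]
force: [-0.4, 0.2, -0.5]
opening: 1.002
grip_force: 0.0
rot units [ 0.41 -0.74  0.27] pos [ 0.5076 -0.1381  0.2972] joints [ 0.52  0.35 -0.35  1.81  0.06  0.93 -0.31] clk 4.95
rot units [0.29 5.8  0.41] pos [ 0.5076 -0.1381  0.2972] joints [ 0.52  0.35 -0.35  1.81  0.06  0.93 -0.31] clk 4.95
```

```bash
python3 -m pendant '0 0 0 .05 .97 .07 1;0 0 0 .05 .97 .07 1;0 0 0 .05 .97 .07 1;0 0 0 .05 .97 .07 1;0 0 0 .05 .97 .07 1';python3 -m pendant '0 0 0 .05 .97 .07 1;0 0 0 0 0 0 1'; python3 rot.py 61.3 45; python3 tgt.py .4893 -.0392 .12;python3 tgt.py .4893 -.0392 .028
```

```text
clock: 5.58
eef_pos: [0.5075, -0.1388, 0.2968]
orientation: [0.811, 0.482, 0.286, -0.166]
force: [-0.4, -0.0, -0.3]
opening: 1.003
grip_force: 0.0
clock: 5.82
eef_pos: [0.5063, -0.1406, 0.2945]
orientation: [0.796, 0.468, 0.328, -0.198]
force: [0.1, 0.4, 0.0]
opening: 0.999
grip_force: 0.0
rot units [-0.02 -0.01 -0.07] pos [ 0.5063 -0.1406  0.2945] joints [ 1.13  0.57 -0.63  1.88 -0.59  0.94  0.44] clk 5.825
units [-1.34 -1.25  3.65] world [-0.0163  0.1026 -0.1759] joints [ 1.13  0.57 -0.63  1.88 -0.59  0.94  0.44] clock 5.825
[[ 0.347  0.875  0.338]
 [ 0.615 -0.484  0.622]
 [ 0.708 -0.008 -0.706]]
units [-2.65 -1.24  4.95] world [-0.0163  0.1026 -0.2679] joints [ 1.13  0.57 -0.63  1.88 -0.59  0.94  0.44] clock 5.825
[[ 0.347  0.875  0.338]
 [ 0.615 -0.484  0.622]
 [ 0.708 -0.008 -0.706]]
```

```bash
python3 -m pendant '-.33 -.31 .9 0 0 0 1;-.33 -.31 .9 0 0 0 1;-.33 -.31 .9 0 0 0 1;-.33 -.31 .9 0 0 0 1;0 0 0 0 0 0 1'; python3 rot.py 61.3 45; python3 tgt.py .4893 -.0392 .028
cat > look.py <<'E'
import sys
from h import *
n=sys.argv[1];st=read_state();s=save('wrist',n);np.save(f'pics/{n}s.npy',st,allow_pickle=True)
for a in sys.argv[2:]:
    p=[float(v) for v in a.split(',')];print(a,np.round(wrist_w2px(s,st,p),1))
E
python3 look.py w2 .4893,-.0392,.064 .4893,-.0392,0
```

```text
clock: 6.45
eef_pos: [0.4894, -0.0337, 0.1215]
orientation: [0.794, 0.471, 0.328, -0.201]
force: [0.2, -0.0, 0.3]
opening: 0.997
grip_force: 0.0
rot units [-0.09 -0.03 -0.03] pos [ 0.4894 -0.0337  0.1215] joints [ 1.05  0.87 -0.77  2.19 -0.75  0.34  0.71] clk 6.45
units [-1.4   0.07  1.29] world [ 0.0005 -0.0042 -0.095 ] joints [ 1.05  0.87 -0.77  2.19 -0.75  0.34  0.71] clock 6.45
[[ 0.341  0.88   0.332]
 [ 0.616 -0.476  0.628]
 [ 0.71  -0.01  -0.704]]
.4893,-.0392,.064 [286.3 298.9]
.4893,-.0392,0 [285.9 313.6]
```

View pics/w2.png

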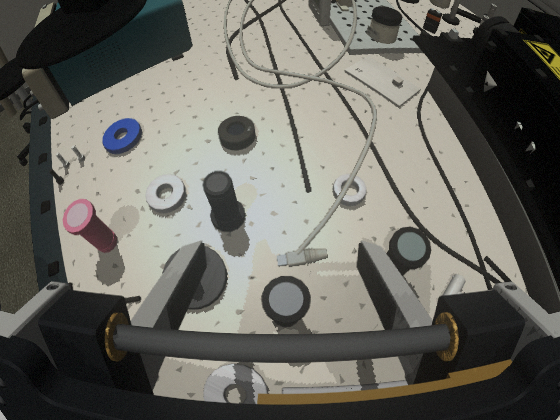

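The picture shows the t2 cap at (286,299), as predicted and midway between the fingertips (204,245) and (360,245). The left finger is near the ring stand's foot, so I'll narrow the opening and descend.

```bash
python3 -m pendant '0 0 0 0 0 0 .68;-.45 .02 .4 0 0 0 .68;-.45 .03 .4 0 0 0 .68;-.45 .02 .43 0 0 0 .68; 0 0 0 0 0 0 .68'; python3 rot.py 61.3 45; python3 tgt.py .4893 -.0392 .031
```

```text
clock: 7.12
eef_pos: [0.4927, -0.0439, 0.0324]
orientation: [0.796, 0.469, 0.329, -0.196]
force: [-1.3, 0.6, 0.4]
opening: 0.68
grip_force: 0.0
rot units [-0.01 -0.   -0.04] pos [ 0.4927 -0.0439  0.0324] joints [ 1.01  1.05 -0.68  2.18 -1.02  0.24  1.12] clk 7.125
units [ 0.01 -0.11  0.1 ] world [-0.0028  0.006  -0.0028] joints [ 1.01  1.05 -0.68  2.18 -1.02  0.24  1.12] clock 7.125
[[ 0.343  0.876  0.339]
 [ 0.618 -0.482  0.621]
 [ 0.708 -0.004 -0.707]]
```

```bash
python3 -m pendant '0 -.11 .1 0 0 0 .6;0 0 0 0 0 0 .1;0 0 0 0 0 0 0;0 0 0 0 0 0 0; 0 0 0 0 0 0 0' 35;python3 -m pendant '.3 0 -.3 0 0 0 0;.6 0 -.6 0 0 0 0;.7 0 -.7 0 0 0 0;.7 0 -.7 0 0 0 0;.5 0 -.5 0 0 0 0'; python3 rot.py 61.3 -43
```

```text
clock: 7.75
eef_pos: [0.4895, -0.0378, 0.03]
orientation: [0.794, 0.47, 0.329, -0.198]
force: [-0.8, -2.9, 3.4]
opening: 0.268
grip_force: 35.0
clock: 8.38
eef_pos: [0.4894, -0.0383, 0.2294]
orientation: [0.794, 0.471, 0.329, -0.198]
force: [0.3, -0.8, -1.2]
opening: 0.273
grip_force: 35.0
rot units [ -0.04 -12.82   0.02] pos [ 0.4894 -0.0383  0.2294] joints [ 0.89  0.55 -0.48  2.14 -0.91  0.71  0.75] clk 8.375
```

```bash
python3 -m pendant '-.58 .57 -.59 0 0 0 0;-.58 .57 -.59 0 0 0 0;-.58 .57 -.59 0 0 0 0;0 0 0 0 -1 0 0;0 0 0 0 -1 0 0'; python3 -m pendant '0 0 0 0 -1 0 0;0 0 0 0 -1 0 0;0 0 0 0 -1 0 0;0 0 0 0 -1 0 0;0 0 0 0 -1 0 0';python3 -m pendant '0 0 0 0 -1 0 0;0 0 0 0 -1 0 0;0 0 0 0 -1 0 0;0 0 0 0 -1 0 0;0 0 0 0 -1 0 0';python3 -m pendant '0 0 0 0 -1 0 0;0 0 0 0 0 0 0'; python3 rot.py 61.3 -44.9; python3 tgt.py .505 -.188 .1;python3 tgt.py .505 -.188 .036
python3 - <<'E'
from h import *
save('scene','sc1');save('top','top1')
E
```

```text
clock: 9.0
eef_pos: [0.5046, -0.1897, 0.2268]
orientation: [0.829, 0.49, 0.23, -0.14]
force: [-0.3, 0.6, -0.6]
opening: 0.271
grip_force: 35.0
clock: 9.62
eef_pos: [0.5049, -0.1882, 0.2279]
orientation: [0.859, 0.51, -0.025, 0.012]
force: [0.0, 1.1, -0.9]
opening: 0.27
grip_force: 35.0
clock: 10.25
eef_pos: [0.5054, -0.1878, 0.2277]
orientation: [0.814, 0.484, -0.278, 0.162]
force: [-0.3, -0.5, -0.6]
opening: 0.271
grip_force: 35.0
clock: 10.5
eef_pos: [0.5058, -0.1856, 0.2252]
orientation: [0.795, 0.476, -0.325, 0.189]
force: [-0.9, 0.8, -1.9]
opening: 0.269
grip_force: 35.0
rot units [-0.02 -0.1   0.09] pos [ 0.5058 -0.1856  0.2252] joints [-0.31  0.74  0.36  1.68  0.46  1.2  -0.75] clk 10.5
units [1.71 0.03 1.87] world [-0.0015 -0.0037 -0.1267] joints [-0.31  0.74  0.36  1.68  0.46  1.2  -0.75] clock 10.5
[[ 0.334  0.88  -0.337]
 [ 0.634 -0.474 -0.611]
 [-0.697 -0.009 -0.717]]
units [2.6  0.04 2.79] world [-0.0015 -0.0037 -0.1907] joints [-0.31  0.74  0.36  1.68  0.46  1.2  -0.75] clock 10.5
[[ 0.334  0.88  -0.337]
 [ 0.634 -0.474 -0.611]
 [-0.697 -0.009 -0.717]]
```

```bash
python3 -m pendant '.69 .01 .74 0 0 0 0;.69 .01 .74 0 0 0 0;.69 .01 .74 0 -.1 .09 0;0 0 0 0 0 0 0';python3 rot.py 61.3 -44.9; python3 tgt.py .505 -.188 .036; python3 look.py w3 .505,-.188,.036
python3 - <<'E'
import cv2
a=cv2.imread('pics/w3.png');cv2.imwrite('pics/w3b.png',cv2.resize(a,(800,600)))
E
```

```text
clock: 11.1
eef_pos: [0.502, -0.1923, 0.0742]
orientation: [0.796, 0.468, -0.331, 0.193]
force: [-0.6, 0.1, -0.7]
opening: 0.271
grip_force: 35.0
rot units [-0.06  0.01 -0.03] pos [ 0.502  -0.1923  0.0742] joints [-0.29  0.97  0.34  1.73  0.46  0.96 -0.9 ] clk 11.1
units [0.62 0.01 0.51] world [ 0.0023  0.0031 -0.0397] joints [-0.29  0.97  0.34  1.73  0.46  0.96 -0.9 ] clock 11.1
[[ 0.343  0.873 -0.346]
 [ 0.618 -0.487 -0.617]
 [-0.707 -0.003 -0.707]]
.505,-.188,.036 [283.2 202.4]
```

View pics/w3b.png

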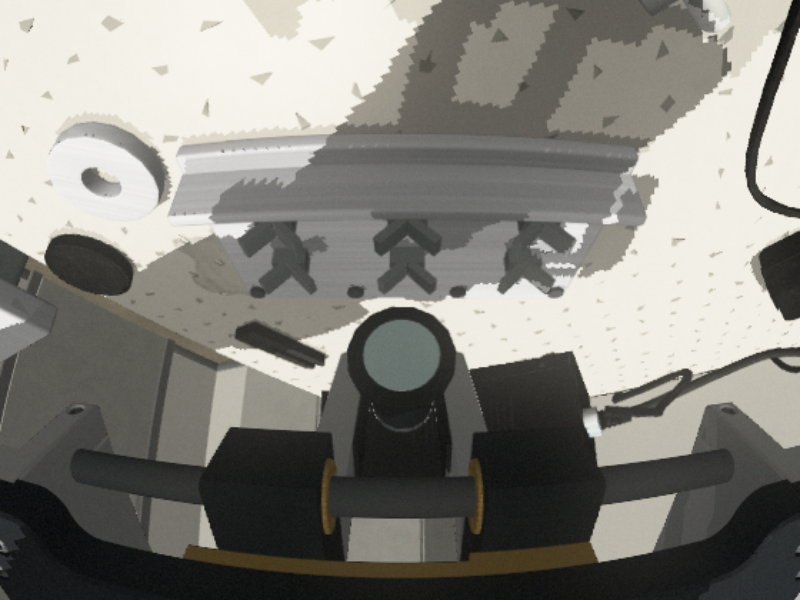

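The view looks along the grooves, with the middle groove's V centred at about x=407 in the 800-px picture and the held flange at (402,355). The base screws are at (258,292), (356,292), (457,292) and (555,292). I'll use these to refine the rack pose.

Run:
```python
from h import *
s=load('w3');st=np.load('pics/w3s.npy',allow_pickle=True).item()
f=.7
P=[wrist_px2w(s,st,u*f,v*f,.008)[:2] for u,v in [(258,292),(356,292),(457,292),(555,292)]]
print(np.round(P,4)); e=P[3]-P[0];e/=np.linalg.norm(e);print('yaw',np.degrees(np.arctan2(e[1],e[0])),'len',np.linalg.norm(P[3]-P[0]))
a=np.radians(-28.7);ex=np.array([np.cos(a),np.sin(a)]);ey=np.array([-ex[1],ex[0]]);o=np.array([.505,-.188])
m=np.mean(P,0)-o;print('screw mid in rack',m@ex,m@ey)
# fence top edges, z=.03, ends: 
for u,v in [(183,146),(636,150)]:
    p=wrist_px2w(s,st,u*f,v*f,.03)[:2]-o;print(p@ex,p@ey)
for u,v in [(407,262),(408,229)]:
    p=wrist_px2w(s,st,u*f,v*f,.0176)[:2]-o;print('V',p@ex,p@ey)
print('tcp in rack',(st['eef_pos'][:2]-o)@ex,(st['eef_pos'][:2]-o)@ey)
for x,y,z in [(0,21e-3,.028),(.0104,21e-3,.028),(-.0104,21e-3,.028),(0,.021,.0176),(0,-.011,.0176),(.0104,-.011,.028),(0,-.021,.0176)]:
    print(x,y,z,np.round(np.array(wrist_w2px(s,st,[*(o+x*ex+y*ey),z]))/f,1))
```

```text
[[ 0.4066 -0.1948]
 [ 0.4558 -0.2221]
 [ 0.5044 -0.2488]
 [ 0.5539 -0.2759]]
yaw -28.829083261234402 len 0.16812078017366677
screw mid in rack 0.0010179755523667784 -0.0534882231560326
-0.0676068462770697 0.0800336510980261
0.07211451789846735 0.0783994108509909
V 0.0010855172380673259 -0.007901896273118544
V 0.0014378078983501438 0.01713684544488422
tcp in rack -0.0005745105654848966 -0.005258762328603949
0 0.021 0.028 [404.4 244.7]
0.0104 0.021 0.028 [431.3 244.7]
-0.0104 0.021 0.028 [377.6 244.7]
0 0.021 0.0176 [404.4 223.3]
0 -0.011 0.0176 [404.6 265.6]
0.0104 -0.011 0.028 [427.9 285.4]
0 -0.021 0.0176 [404.7 276.8]
```

```bash
python3 tgt.py .5061 -.1886 .036
```

```text
units [0.65 0.   0.55] world [ 0.0019  0.003  -0.0421] joints [-0.29  0.97  0.34  1.73  0.46  0.96 -0.9 ] clock 11.15
[[ 0.345  0.873 -0.343]
 [ 0.618 -0.487 -0.617]
 [-0.706  0.001 -0.708]]
```

```bash
python3 -m pendant '.25 0 .22 0 0 0 0;.25 0 .21 0 0 0 0;0 0 0 0 0 0 0';python3 tgt.py .5061 -.1886 .036;python3 -m pendant '0 0 0 0 0 0 0';python3 tgt.py .5061 -.1886 .036
```

```text
clock: 11.52
eef_pos: [0.5059, -0.1888, 0.0425]
orientation: [0.797, 0.469, -0.328, 0.194]
force: [-0.2, 0.2, -1.1]
opening: 0.271
grip_force: 35.0
units [0.1  0.   0.13] world [-0.0005 -0.0011 -0.0079] joints [-0.3   1.02  0.34  1.72  0.45  0.92 -0.93] clock 11.525
[[ 0.345  0.875 -0.341]
 [ 0.62  -0.485 -0.617]
 [-0.705  0.002 -0.709]]
clock: 11.65
eef_pos: [0.5059, -0.1894, 0.0435]
orientation: [0.797, 0.468, -0.328, 0.195]
force: [0.0, 0.1, -1.5]
opening: 0.269
grip_force: 35.0
units [ 0.12 -0.    0.14] world [-0.0005 -0.0004 -0.009 ] joints [-0.3   1.02  0.34  1.72  0.45  0.93 -0.93] clock 11.65
[[ 0.345  0.874 -0.341]
 [ 0.619 -0.485 -0.618]
 [-0.706  0.003 -0.708]]
```

```bash
python3 -m pendant '.05 0 .06 0 0 0 0;.05 0 .06 0 0 0 0;.02 0 .02 0 0 0 0;0 0 0 0 0 0 0';python3 tgt.py .5061 -.1886 .036
```

```text
clock: 12.15
eef_pos: [0.5056, -0.1902, 0.0351]
orientation: [0.797, 0.468, -0.329, 0.195]
force: [0.7, 3.0, 7.6]
opening: 0.27
grip_force: 35.0
units [ 0.01 -0.01  0.  ] world [-0.0002  0.0004 -0.0005] joints [-0.3   1.04  0.34  1.72  0.45  0.91 -0.93] clock 12.15
[[ 0.345  0.874 -0.341]
 [ 0.618 -0.485 -0.619]
 [-0.707  0.003 -0.707]]
```

```bash
python3 -m pendant '0 0 0 0 0 0 .45;0 0 0 0 0 0 .45;0 0 0 0 0 0 .45;0 0 0 0 0 0 .45'; python3 -m pendant '0 0 -.5 0 0 0 .45;0 0 -.8 0 0 0 .45;0 0 -1 0 0 0 .45;0 0 -1 0 0 0 .45;0 0 0 0 0 0 1';python3 look.py w4
python3 - <<'E'
import cv2
a=cv2.imread('pics/w4.png');cv2.imwrite('pics/w4b.png',cv2.resize(a,(800,600)))
E
```

```text
clock: 12.65
eef_pos: [0.5053, -0.19, 0.0338]
orientation: [0.797, 0.469, -0.329, 0.194]
force: [-0.0, -0.1, -1.0]
opening: 0.447
grip_force: 0.0
clock: 13.28
eef_pos: [0.5648, -0.0849, 0.1523]
orientation: [0.797, 0.47, -0.325, 0.195]
force: [-0.2, -0.8, -0.8]
opening: 0.523
grip_force: 0.0
```

View pics/w4b.png

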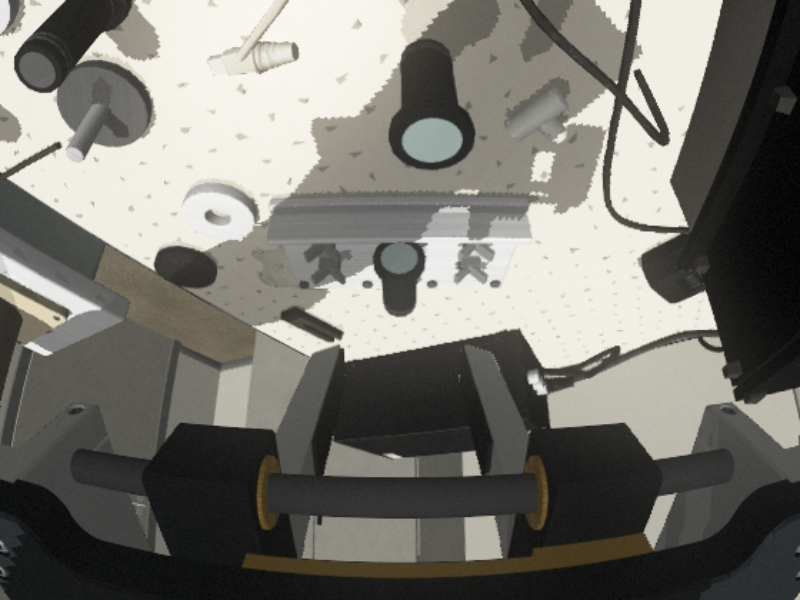

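t2 lies in the middle groove at (400,270), with its flange in the gap by the fence. Now t1, whose cap is at (432,140).

```bash
python3 - <<'E'
from h import *
s=load('w4');st=np.load('pics/w4s.npy',allow_pickle=True).item()
print(wrist_px2w(s,st,432*.7,140*.7,.064))
E
python3 -m pendant '-.7 0 -.7 0 0 0 1;-.7 0 -.7 0 1 0 1;0 0 0 0 1 0 1;0 0 0 0 1 0 1;0 0 0 0 1 0 1';python3 -m pendant '0 0 0 0 1 0 1;0 0 0 0 1 0 1;0 0 0 0 1 0 1;0 0 0 0 1 0 1;0 0 0 0 1 0 1';python3 -m pendant '0 0 0 0 1 0 1;0 0 0 0 1 0 1;0 0 0 0 1 0 1;0 0 0 0 1 0 1;0 0 0 0 0 0 1'; python3 rot.py 61.2 45; python3 tgt.py .5972 -.052 .12;python3 tgt.py .5972 -.052 .028
```

```text
[ 0.59642127 -0.05347655  0.064     ]
clock: 13.95
eef_pos: [0.5599, -0.0895, 0.2489]
orientation: [0.853, 0.501, -0.129, 0.076]
force: [-0.3, -0.3, -0.0]
opening: 0.995
grip_force: 0.0
clock: 14.58
eef_pos: [0.5596, -0.0893, 0.2485]
orientation: [0.853, 0.501, 0.128, -0.075]
force: [-0.2, -0.3, -0.1]
opening: 1.001
grip_force: 0.0
clock: 15.2
eef_pos: [0.5587, -0.0914, 0.2465]
orientation: [0.8, 0.466, 0.325, -0.193]
force: [0.2, -0.2, -0.4]
opening: 1.0
grip_force: 0.0
rot units [ 0.04  0.09 -0.1 ] pos [ 0.5587 -0.0914  0.2465] joints [ 0.82  0.6  -0.39  1.91 -0.8   0.84  0.58] clk 15.2
units [-1.01  0.3   2.59] world [ 0.0392  0.0406 -0.1279] joints [ 0.82  0.6  -0.39  1.91 -0.8   0.84  0.58] clock 15.2
[[ 0.355  0.871  0.341]
 [ 0.62  -0.492  0.611]
 [ 0.7   -0.005 -0.714]]
units [-2.3   0.31  3.91] world [ 0.0392  0.0406 -0.2199] joints [ 0.82  0.6  -0.39  1.91 -0.8   0.84  0.58] clock 15.2
[[ 0.355  0.871  0.341]
 [ 0.62  -0.492  0.611]
 [ 0.7   -0.005 -0.714]]
```

```bash
python3 -m pendant '-.34 .1 .86 .04 .09 -.1 .68;-.34 .1 .86 0 0 0 .68;-.34 .1 .86 0 0 0 .68;0 0 0 0 0 0 .68;0 0 0 0 0 0 .68';  python3 rot.py 61.2 45; python3 tgt.py .597 -.0525 .029
```

```text
clock: 15.82
eef_pos: [0.6016, -0.0471, 0.1237]
orientation: [0.792, 0.475, 0.331, -0.193]
force: [0.3, -0.2, -0.6]
opening: 0.678
grip_force: 0.0
rot units [-0.   -0.01  0.1 ] pos [ 0.6016 -0.0471  0.1237] joints [ 0.76  0.84 -0.47  1.93 -0.91  0.57  0.77] clk 15.825
units [-1.44 -0.05  1.28] world [-0.004  -0.0042 -0.0961] joints [ 0.76  0.84 -0.47  1.93 -0.91  0.57  0.77] clock 15.825
[[ 0.33   0.88   0.341]
 [ 0.625 -0.474  0.621]
 [ 0.708  0.008 -0.706]]
```

```bash
python3 look.py w5 .597,-.0525,.064 .61,-.107,.008
python3 - <<'E'
import cv2
a=cv2.imread('pics/w5.png');cv2.imwrite('pics/w5b.png',a[180:360,140:440])
E
```

```text
.597,-.0525,.064 [279.3 302.1]
.61,-.107,.008 [322. 360.]
```

View pics/w5b.png

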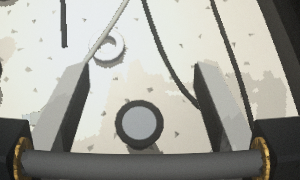

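The t1 cap is at (279,304), where I predicted, and it is centred between the fingers. I'll descend and grip.

```bash
python3 -m pendant '-.48 -.01 .42 0 0 0 .68;-.48 -.02 .43 0 0 .1 .68;-.48 -.02 .43 0 0 0 .68;0 0 0 0 0 0 .68';  python3 rot.py 61.2 45; python3 tgt.py .597 -.0525 .029
```

```text
clock: 16.38
eef_pos: [0.5965, -0.0525, 0.026]
orientation: [0.796, 0.469, 0.329, -0.196]
force: [-0.5, -0.2, 0.2]
opening: 0.684
grip_force: 0.0
rot units [ 0.   -0.01 -0.03] pos [ 0.5965 -0.0525  0.026 ] joints [ 0.81  1.03 -0.52  1.93 -0.96  0.42  0.93] clk 16.375
units [0.05 0.01 0.  ] world [0.0011 0.0013 0.0016] joints [ 0.81  1.03 -0.52  1.93 -0.96  0.42  0.93] clock 16.375
[[ 0.344  0.875  0.341]
 [ 0.617 -0.484  0.62 ]
 [ 0.708 -0.003 -0.706]]
```

```bash
python3 -m pendant '0 0 0 0 0 0 .2;0 0 0 0 0 0 0;0 0 0 0 0 0 0;0 0 0 0 0 0 0;0 0 0 0 0 0 0' 35;python3 -m pendant '.3 0 -.3 0 0 0 0;.6 0 -.6 0 0 0 0;.7 0 -.7 0 0 0 0;.7 0 -.7 0 0 0 0;.5 0 -.5 0 0 0 0'; python3 rot.py 61.2 -45;python3 tgt.py .5542 -.2153 .22
```

```text
clock: 17.0
eef_pos: [0.5974, -0.0512, 0.0268]
orientation: [0.795, 0.47, 0.33, -0.196]
force: [-1.0, -1.4, 3.0]
opening: 0.268
grip_force: 35.0
clock: 17.62
eef_pos: [0.597, -0.0514, 0.2263]
orientation: [0.795, 0.47, 0.33, -0.195]
force: [0.8, -0.4, -1.1]
opening: 0.269
grip_force: 35.0
rot units [  0.  -13.1   0. ] pos [ 0.597  -0.0514  0.2263] joints [ 0.73  0.65 -0.4   1.89 -0.85  0.76  0.58] clk 17.625
units [-2.41  0.83 -2.2 ] world [-0.0422 -0.1627 -0.0077] joints [ 0.73  0.65 -0.4   1.89 -0.85  0.76  0.58] clock 17.625
[[ 0.34   0.876  0.341]
 [ 0.619 -0.482  0.621]
 [ 0.708  0.    -0.706]]
```

```bash
python3 -m pendant '-.8 .28 -.73 0 0 0 0;-.8 .28 -.73 0 0 0 0;-.8 .28 -.73 0 0 0 0;0 0 0 0 -1 0 0;0 0 0 0 -1 0 0'; python3 -m pendant '0 0 0 0 -1 0 0;0 0 0 0 -1 0 0;0 0 0 0 -1 0 0;0 0 0 0 -1 0 0;0 0 0 0 -1 0 0';python3 -m pendant '0 0 0 0 -1 0 0;0 0 0 0 -1 0 0;0 0 0 0 -1 0 0;0 0 0 0 -1 0 0;0 0 0 0 -1 0 0';python3 -m pendant '0 0 0 0 -1 0 0;0 0 0 0 -.1 0 0; 0 0 0 0 0 0 0'; python3 rot.py 61.2 -45; python3 tgt.py .5523 -.2188 .075;python3 tgt.py .5523 -.2188 .036
```

```text
clock: 18.25
eef_pos: [0.5546, -0.2159, 0.2156]
orientation: [0.83, 0.488, 0.231, -0.138]
force: [0.3, 1.8, -1.3]
opening: 0.27
grip_force: 35.0
clock: 18.88
eef_pos: [0.5553, -0.2136, 0.2166]
orientation: [0.861, 0.509, -0.025, 0.014]
force: [0.0, -0.2, -1.3]
opening: 0.268
grip_force: 35.0
clock: 19.5
eef_pos: [0.5557, -0.213, 0.2163]
orientation: [0.815, 0.482, -0.278, 0.163]
force: [-0.0, -0.3, -1.8]
opening: 0.268
grip_force: 35.0
clock: 19.88
eef_pos: [0.5552, -0.2144, 0.2165]
orientation: [0.796, 0.47, -0.329, 0.194]
force: [0.2, -0.2, -1.4]
opening: 0.268
grip_force: 35.0
rot units [-0.02 -0.01  0.  ] pos [ 0.5552 -0.2144  0.2165] joints [-0.31  0.84  0.47  1.54  0.38  1.21 -0.63] clk 19.875
units [ 1.92 -0.    2.12] world [-0.0036 -0.0056 -0.143 ] joints [-0.31  0.84  0.47  1.54  0.38  1.21 -0.63] clock 19.875
[[ 0.341  0.876 -0.342]
 [ 0.621 -0.483 -0.618]
 [-0.706 -0.002 -0.708]]
units [ 2.48 -0.    2.67] world [-0.0036 -0.0056 -0.182 ] joints [-0.31  0.84  0.47  1.54  0.38  1.21 -0.63] clock 19.875
[[ 0.341  0.876 -0.342]
 [ 0.621 -0.483 -0.618]
 [-0.706 -0.002 -0.708]]
```

```bash
python3 -m pendant '.64 0 .7 0 0 0 0;.64 0 .7 0 0 0 0;.64 0 .7 0 0 0 0;.4 0 .4 0 0 0 0;0 0 0 0 0 0 0';python3 -m pendant '0 0 0 0 0 0 0'; python3 rot.py 61.2 -45; python3 tgt.py .5523 -.2188 .036
```

```text
clock: 20.5
eef_pos: [0.5516, -0.2207, 0.0457]
orientation: [0.796, 0.47, -0.33, 0.193]
force: [-0.1, 0.5, -0.7]
opening: 0.269
grip_force: 35.0
clock: 20.62
eef_pos: [0.5528, -0.2205, 0.0481]
orientation: [0.796, 0.469, -0.329, 0.194]
force: [-0.0, 0.8, -0.5]
opening: 0.269
grip_force: 35.0
rot units [-0.01 -0.01 -0.02] pos [ 0.5528 -0.2205  0.0481] joints [-0.28  1.07  0.43  1.59  0.36  0.97 -0.76] clk 20.625
units [ 0.19 -0.03  0.19] world [-0.0012  0.0005 -0.0135] joints [-0.28  1.07  0.43  1.59  0.36  0.97 -0.76] clock 20.625
[[ 0.343  0.875 -0.341]
 [ 0.62  -0.484 -0.618]
 [-0.706  0.001 -0.708]]
```

```bash
python3 -m pendant '.06 -.01 .06 0 0 0 0;.06 -.01 .06 0 0 0 0;.06 0 .06 0 0 0 0;.02 0 .02 0 0 0 0;0 0 0 0 0 0 0'; python3 tgt.py .5523 -.2188 .036
```

```text
clock: 21.25
eef_pos: [0.5524, -0.2192, 0.0343]
orientation: [0.795, 0.47, -0.33, 0.195]
force: [-0.3, 4.1, 11.6]
opening: 0.273
grip_force: 35.0
units [-0.02 -0.01  0.01] world [-0.0008 -0.0009  0.0003] joints [-0.29  1.09  0.43  1.58  0.36  0.95 -0.78] clock 21.25
[[ 0.341  0.876 -0.341]
 [ 0.619 -0.482 -0.621]
 [-0.708  0.001 -0.706]]
```

```bash
python3 -m pendant '0 0 0 0 0 0 .44;0 0 0 0 0 0 .44;0 0 0 0 0 0 .44;0 0 0 0 0 0 .44'; python3 -m pendant '0 0 -.5 0 0 0 .44;0 0 -.8 0 0 0 .44;0 0 -1 0 0 0 .44;0 0 -1 0 0 0 .44;0 0 0 0 0 0 .44';python3 -m pendant '-.6 0 -.6 0 0 0 1;-.4 0 -.4 0 0 0 1;0 0 0 0 0 0 1';python3 look.py w6 .5542,-.2153,.036 .506,-.1888,.036 .4868,.0765,.064
python3 - <<'E'
import cv2
a=cv2.imread('pics/w6.png');cv2.imwrite('pics/w6b.png',cv2.resize(a,(800,600)))
E
python3 rot.py 61.2 -40
```

```text
clock: 21.75
eef_pos: [0.5513, -0.2189, 0.0317]
orientation: [0.795, 0.47, -0.33, 0.194]
force: [-0.3, -0.3, 0.8]
opening: 0.437
grip_force: 0.0
clock: 22.38
eef_pos: [0.6112, -0.1137, 0.1504]
orientation: [0.796, 0.472, -0.326, 0.195]
force: [-1.0, -0.6, 0.2]
opening: 0.441
grip_force: 0.0
clock: 22.75
eef_pos: [0.608, -0.1183, 0.2207]
orientation: [0.796, 0.469, -0.329, 0.195]
force: [-0.1, 0.4, -0.1]
opening: 0.72
grip_force: 0.0
.5542,-.2153,.036 [281.3 140. ]
.506,-.1888,.036 [233.4 140.6]
.4868,.0765,.064 [20.3  1.7]
rot units [-0.02  0.72 -0.  ] pos [ 0.6073 -0.1178  0.219 ] joints [-0.39  0.91  0.43  1.34  0.32  1.4  -0.67] clk 22.8
```

View pics/w6b.png

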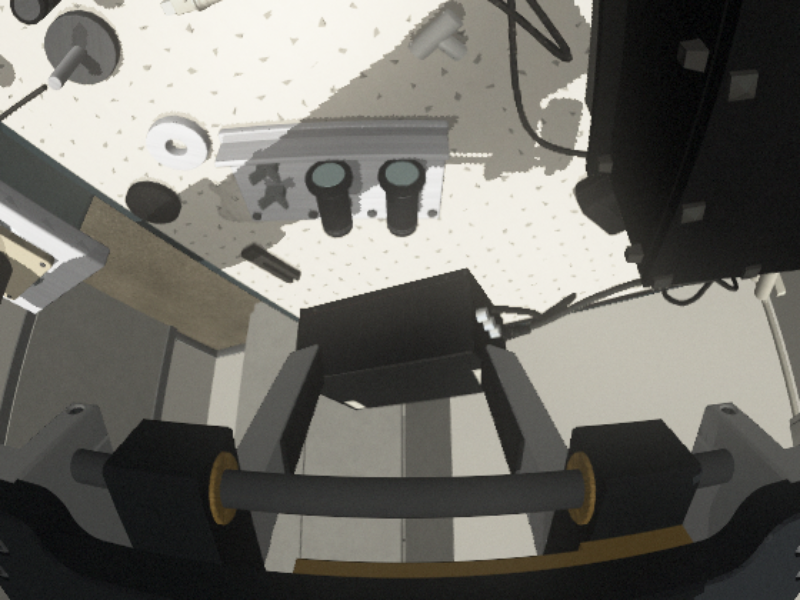

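Both tubes are seated with their flanges in the gap at the fence: groove 1 at (330,195) and groove 2 at (402,195). Groove 0 at (268,190) is free for tube_b.

```bash
python3 rot.py 0 -47
python3 - <<'E'
from h import *
save('top','top2'); a=load('top0')['image'].astype(int);b=load('top2')['image']
for n,p in [('tb',[.486,.0765,.064]),('wide',[.417,-.0843,.01]),('mid',[.434,.132,.01]),('nar',[.6105,.039,.01])]:
    u,v=w2px(load('top0'),p)[0].astype(int);d=np.abs(a[v-12:v+12,u-12:u+12]-b[v-12:v+12,u-12:u+12]).mean();print(n,d)
E
```

```text
rot units [ 6.38 -0.26  6.18] pos [ 0.6073 -0.1178  0.219 ] joints [-0.39  0.91  0.43  1.34  0.32  1.4  -0.67] clk 22.8
tb 0.9016203703703703
wide 20.392939814814813
mid 5.700231481481482
nar 0.8674768518518519
```

```bash
python3 -m pendant '0 0 -.2 .8 -.03 .77 1;0 0 -.2 .8 -.03 .77 1;0 0 0 .8 -.03 .77 1;0 0 0 .8 -.03 .77 1;0 0 0 .8 -.03 .77 1';python3 -m pendant '0 0 0 .8 -.03 .77 1;0 0 0 .8 -.03 .77 1;0 0 0 .8 -.03 .77 1;0 0 0 0 0 0 1'; python3 rot.py 0 -47; python3 tgt.py .4865 .0765 .14;python3 tgt.py .4865 .0765 .036
```

```text
clock: 23.48
eef_pos: [0.6149, -0.1049, 0.2311]
orientation: [0.901, 0.183, -0.387, 0.073]
force: [-0.2, -0.6, 0.0]
opening: 1.001
grip_force: 0.0
clock: 23.98
eef_pos: [0.585, -0.1084, 0.2164]
orientation: [0.923, 0.004, -0.384, 0.001]
force: [1.5, -0.3, -0.4]
opening: 1.001
grip_force: 0.0
rot units [ 0.04 -0.26  0.05] pos [ 0.585  -0.1084  0.2164] joints [ 0.01  1.08  0.24  0.88 -0.06  1.98 -1.35] clk 23.975
units [-0.28 -3.71  2.5 ] world [-0.0999  0.1849 -0.0778] joints [ 0.01  1.08  0.24  0.88 -0.06  1.98 -1.35] clock 23.975
[[ 0.705  0.008 -0.709]
 [ 0.006 -1.    -0.005]
 [-0.709 -0.001 -0.705]]
units [ 1.19 -3.71  3.96] world [-0.0999  0.1849 -0.1818] joints [ 0.01  1.08  0.24  0.88 -0.06  1.98 -1.35] clock 23.975
[[ 0.705  0.008 -0.709]
 [ 0.006 -1.    -0.005]
 [-0.709 -0.001 -0.705]]
```

```bash
python3 -m pendant '-.07 -.93 .62 0 0 0 1;-.07 -.93 .62 0 0 0 1;-.07 -.93 .62 0 0 0 1;-.07 -.92 .62 0 0 0 .8;0 0 0 0 0 0 .8'; python3 rot.py 0 -45; python3 tgt.py .4865 .0765 .036; python3 look.py w7 .4865,.0765,.064 .4865,.0765,0
python3 - <<'E'
import cv2
a=cv2.imread('pics/w7.png');cv2.imwrite('pics/w7b.png',a)
E
```

```text
clock: 24.6
eef_pos: [0.4839, 0.0846, 0.1386]
orientation: [0.923, 0.011, -0.385, 0.002]
force: [0.3, -0.3, -0.1]
opening: 0.827
grip_force: 0.0
rot units [0.1  0.04 0.16] pos [0.4839 0.0846 0.1386] joints [-0.25  0.98  0.19  1.34 -0.2   1.62 -1.55] clk 24.6
units [1.49 0.17 1.45] world [ 0.0012 -0.0081 -0.104 ] joints [-0.25  0.98  0.19  1.34 -0.2   1.62 -1.55] clock 24.6
[[ 0.703  0.022 -0.71 ]
 [ 0.019 -1.    -0.012]
 [-0.711 -0.005 -0.704]]
.4865,.0765,.064 [294.4 155.7]
.4865,.0765,0 [292.7  91.1]
```

View pics/w7b.png

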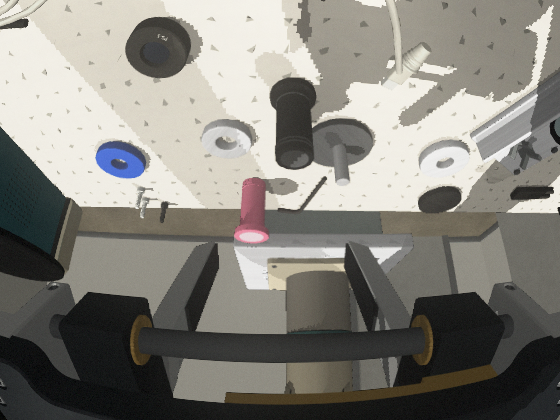

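tube_b's cap is at (295,156) and its flange at (293,94), both as predicted. The stand is beside it at (340,140) and clear of the fingers. I'll descend.

```bash
python3 -m pendant '.5 .06 .48 .1 .04 .16 .6;.5 .06 .48 0 0 0 .6;.49 .05 .48 0 0 0 .6;0 0 0 0 0 0 .6';python3 rot.py 0 -45; python3 tgt.py .4865 .0765 .036
```

```text
clock: 25.15
eef_pos: [0.4879, 0.068, 0.0347]
orientation: [0.924, -0.006, -0.382, 0.001]
force: [-1.0, 0.0, 0.5]
opening: 0.603
grip_force: 0.0
rot units [-0.02 -0.01 -0.11] pos [0.4879 0.068  0.0347] joints [-0.22  1.12  0.18  1.35 -0.22  1.48 -1.54] clk 25.15
units [-0.04 -0.17  0.04] world [-0.0028  0.0085 -0.0001] joints [-0.22  1.12  0.18  1.35 -0.22  1.48 -1.54] clock 25.15
[[ 0.708 -0.011 -0.706]
 [-0.013 -1.     0.002]
 [-0.706  0.008 -0.708]]
```

```bash
python3 -m pendant '-.04 -.17 .04 0 0 -.1 .6;0 0 0 0 0 0 .6';python3 rot.py 0 -45; python3 tgt.py .4865 .0765 .036; python3 -m pendant '0 0 0 0 0 0 .2;0 0 0 0 0 0 0;0 0 0 0 0 0 0;0 0 0 0 0 0 0;0 0 0 0 0 0 0' 35;python3 rot.py 0 0; python3 tgt.py .4865 .0765 .036
```

```text
clock: 25.4
eef_pos: [0.487, 0.0796, 0.0379]
orientation: [0.925, 0.001, -0.379, -0.002]
force: [-0.5, -0.0, 0.0]
opening: 0.601
grip_force: 0.0
rot units [-0.03 -0.06  0.03] pos [0.487  0.0796 0.0379] joints [-0.23  1.11  0.18  1.35 -0.22  1.48 -1.54] clk 25.4
units [0.02 0.06 0.07] world [-0.0019 -0.0031 -0.0033] joints [-0.23  1.11  0.18  1.35 -0.22  1.48 -1.54] clock 25.4
[[ 0.712 -0.    -0.702]
 [ 0.003 -1.     0.004]
 [-0.702 -0.005 -0.712]]
clock: 26.02
eef_pos: [0.4863, 0.078, 0.0368]
orientation: [0.925, -0.001, -0.38, -0.002]
force: [0.5, -1.3, 1.2]
opening: 0.269
grip_force: 35.0
rot units [-0.03  6.5  -0.01] pos [0.4863 0.078  0.0368] joints [-0.23  1.11  0.18  1.35 -0.22  1.48 -1.54] clk 26.025
units [0.01 0.03 0.05] world [-0.0012 -0.0014 -0.0022] joints [-0.23  1.11  0.18  1.35 -0.22  1.48 -1.54] clock 26.025
[[ 0.711 -0.002 -0.703]
 [ 0.    -1.     0.003]
 [-0.703 -0.003 -0.711]]
```

```bash
python3 -m pendant '-.3 0 -.3 0 0 0 0;-.7 0 -.7 0 0 0 0;-.7 0 -.7 0 0 0 0;-.7 0 -.7 0 0 0 0;-.4 0 -.4 0 0 0 0';python3 -m pendant '0 0 0 0 1.0 0 0;0 0 0 0 1 0 0;0 0 0 0 1 0 0;0 0 0 0 1 0 0;0 0 0 0 1 0 0';python3 -m pendant '0 0 0 0 1.0 0 0;0 0 0 0 .5 0 0;0 0 0 0 0 0 0'; python3 rot.py 61.2 0; python3 tgt.py .4549 -.1676 .2
```

```text
clock: 26.65
eef_pos: [0.4858, 0.0778, 0.2382]
orientation: [0.926, -0.0, -0.378, -0.002]
force: [0.6, 0.6, -0.9]
opening: 0.268
grip_force: 35.0
clock: 27.28
eef_pos: [0.4852, 0.0778, 0.2361]
orientation: [0.996, -0.001, -0.087, -0.002]
force: [-0.1, 0.8, -0.7]
opening: 0.271
grip_force: 35.0
clock: 27.65
eef_pos: [0.4839, 0.0779, 0.2359]
orientation: [1.0, -0.001, 0.0, -0.002]
force: [0.9, -0.1, -0.2]
opening: 0.267
grip_force: 35.0
rot units [-0.03 -0.02 -8.92] pos [0.4839 0.0779 0.2359] joints [-0.4   0.39  0.26  1.94 -0.14  0.82 -1.64] clk 27.65
units [-0.57  4.91  0.74] world [-0.029  -0.2455 -0.0379] joints [-0.4   0.39  0.26  1.94 -0.14  0.82 -1.64] clock 27.65
[[ 1.    -0.002  0.   ]
 [-0.002 -1.     0.004]
 [ 0.    -0.004 -1.   ]]
```

Move across first, then yaw.

```bash
python3 -m pendant '-.11 .97 .05 0 0 0 0;-.11 .97 .05 0 0 0 0;-.11 .97 .05 0 0 0 0;-.11 .97 .05 0 0 0 0;-.11 .97 .05 0 0 0 0';python3 -m pendant '0 0 0 0 0 -1 0;0 0 0 0 0 -1 0;0 0 0 0 0 -1 0;0 0 0 0 0 -1 0;0 0 0 0 0 -1 0';python3 -m pendant '0 0 0 0 0 -1 0;0 0 0 0 0 -1 0;0 0 0 0 0 -1 0;0 0 0 0 0 -.92 0;0 0 0 0 1 0 0';python3 -m pendant '0 0 0 0 1 0 0;0 0 0 0 1 0 0;0 0 0 0 1 0 0;0 0 0 0 1 0 0;0 0 0 0 1 0 0'; python3 -m pendant '0 0 0 0 .6 0 0;0 0 0 0 0 0 0'; python3 rot.py 61.2 45.35;python3 tgt.py .4549 -.1676 .075
```

```text
clock: 28.28
eef_pos: [0.4575, -0.1665, 0.2217]
orientation: [1.0, -0.001, -0.0, -0.002]
force: [0.6, 0.6, -0.1]
opening: 0.271
grip_force: 35.0
clock: 28.9
eef_pos: [0.4577, -0.1651, 0.2217]
orientation: [0.955, 0.296, 0.0, -0.002]
force: [-0.4, -0.0, -1.0]
opening: 0.271
grip_force: 35.0
clock: 29.52
eef_pos: [0.4593, -0.1621, 0.2218]
orientation: [0.857, 0.511, 0.054, -0.033]
force: [-0.2, -1.0, -1.6]
opening: 0.268
grip_force: 35.0
clock: 30.15
eef_pos: [0.458, -0.1663, 0.2222]
orientation: [0.805, 0.475, 0.306, -0.181]
force: [-0.3, -0.0, -2.0]
opening: 0.268
grip_force: 35.0
clock: 30.4
eef_pos: [0.457, -0.167, 0.2205]
orientation: [0.795, 0.467, 0.333, -0.198]
force: [0.5, 0.3, -0.2]
opening: 0.271
grip_force: 35.0
rot units [ 0.   -0.03 -0.04] pos [ 0.457  -0.167   0.2205] joints [ 1.1   0.63 -0.43  1.99 -0.7   0.9   0.75] clk 30.4
units [-2.1  -0.02  2.05] world [-0.0014  0.0006 -0.1469] joints [ 1.1   0.63 -0.43  1.99 -0.7   0.9   0.75] clock 30.4
[[ 0.341  0.874  0.345]
 [ 0.611 -0.485  0.626]
 [ 0.714 -0.003 -0.7  ]]
```

```bash
python3 -m pendant '-.6 0 .58 0 0 0 0;-.6 0 .59 0 0 0 0;-.6 0 .59 0 0 0 0;-.5 0 .49 0 0 0 0;0 0 0 0 0 0 0';python3 -m pendant '0 0 0 0 0 0 0';python3 rot.py 61.2 45.35;python3 tgt.py .4549 -.1676 .036
```

```text
clock: 31.02
eef_pos: [0.4569, -0.1642, 0.0595]
orientation: [0.794, 0.469, 0.332, -0.199]
force: [0.3, -0.7, -1.0]
opening: 0.267
grip_force: 35.0
clock: 31.15
eef_pos: [0.4578, -0.1648, 0.0619]
orientation: [0.793, 0.47, 0.333, -0.197]
force: [0.1, -1.2, -0.5]
opening: 0.272
grip_force: 35.0
rot units [-0.01 -0.03  0.01] pos [ 0.4578 -0.1648  0.0619] joints [ 1.1   0.94 -0.45  2.04 -0.75  0.6   0.98] clk 31.15
units [-0.42 -0.02  0.35] world [-0.0022 -0.0016 -0.0273] joints [ 1.1   0.94 -0.45  2.04 -0.75  0.6   0.98] clock 31.15
[[ 0.337  0.877  0.343]
 [ 0.614 -0.481  0.626]
 [ 0.714  0.    -0.701]]
```

```bash
python3 -m pendant '-.15 -.01 .12 0 0 0 0;-.15 -.01 .12 0 0 0 0;0 0 0 0 0 0 0;0 0 0 0 0 0 0';python3 rot.py 61.2 45.35;python3 tgt.py .4549 -.1676 .036
```

```text
clock: 31.65
eef_pos: [0.4549, -0.1661, 0.0414]
orientation: [0.794, 0.469, 0.333, -0.198]
force: [-1.0, -1.0, -1.0]
opening: 0.265
grip_force: 35.0
rot units [-0.01 -0.03 -0.01] pos [ 0.4549 -0.1661  0.0414] joints [ 1.11  0.98 -0.46  2.03 -0.75  0.57  1.  ] clk 31.65
units [-0.1   0.01  0.1 ] world [ 0.0006 -0.0003 -0.0068] joints [ 1.11  0.98 -0.46  2.03 -0.75  0.57  1.  ] clock 31.65
[[ 0.338  0.876  0.343]
 [ 0.613 -0.482  0.626]
 [ 0.714 -0.002 -0.701]]
```

```bash
python3 -m pendant '-.05 0 .05 0 0 0 0;-.05 0 .05 0 0 0 0;-.02 0 .02 0 0 0 0;0 0 0 0 0 0 0';python3 tgt.py .4549 -.1676 .036
```

```text
clock: 32.15
eef_pos: [0.456, -0.1662, 0.0368]
orientation: [0.793, 0.469, 0.335, -0.198]
force: [-8.9, -10.1, 28.2]
opening: 0.268
grip_force: 35.0
units [-0.04 -0.01  0.03] world [-0.0004 -0.0002 -0.0022] joints [ 1.12  0.99 -0.46  2.03 -0.75  0.57  1.01] clock 32.15
[[ 0.335  0.876  0.346]
 [ 0.611 -0.482  0.628]
 [ 0.717  0.001 -0.697]]
```

```bash
python3 -m pendant '.02 0 -.02 0 0 0 0;0 0 0 0 0 0 .2;0 0 0 0 0 0 .42;0 0 0 0 0 0 .42;0 0 0 0 0 0 .42' 8; python3 look.py w8; python3 -m pendant '0 0 -.5 0 0 0 .42;0 0 -.8 0 0 0 .42;.4 0 -1 0 0 0 .42;.7 0 -.7 0 0 0 .42;0 0 0 0 0 0 .5';python3 rot.py 61.2 0
python3 - <<'E'
from h import *
save('top','top3');s=save('scene','sc3')
for n,x in [('g0',(.4578,-.1623)),('g2',(.5542,-.2153))]: print(n,w2px(s,[*x,.036]))
im=s['image'][140:240,250:390,::-1]
cv2.imwrite('pics/sc3b.png',cv2.resize(im,None,fx=5,fy=5,interpolation=cv2.INTER_CUBIC))
E
```

```text
clock: 32.78
eef_pos: [0.4549, -0.1658, 0.0341]
orientation: [0.794, 0.469, 0.333, -0.198]
force: [0.1, -0.2, -0.3]
opening: 0.422
grip_force: 0.0
clock: 33.45
eef_pos: [0.4233, -0.2272, 0.1812]
orientation: [0.794, 0.47, 0.333, -0.195]
force: [0.3, -0.3, -1.2]
opening: 0.482
grip_force: 0.0
rot units [ 0.03 -6.6   0.02] pos [ 0.4233 -0.2272  0.1812] joints [ 1.17  0.71 -0.36  1.94 -0.64  0.94  0.84] clk 33.45
g0 [[323.99797032 189.96117445]]
g2 [[306.60266107 167.61055821]]
```

View pics/sc3b.png

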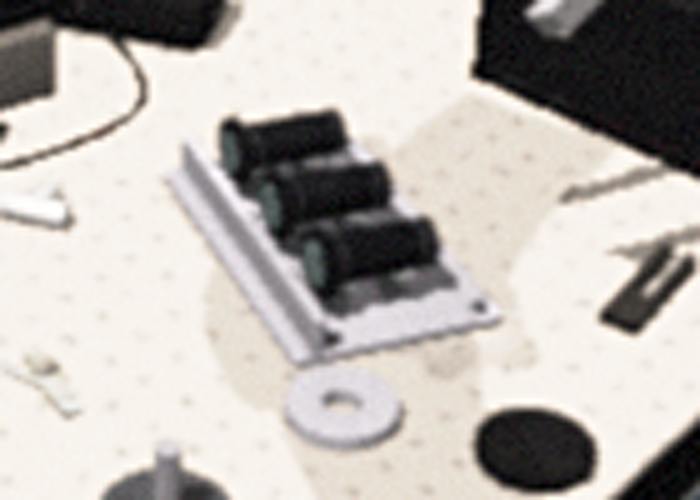

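All three tubes lie parallel in the rack, flanges in the gap by the fence. Now the rings. I'll write a rectified circle finder and go above the wide ring.

```bash
cat > ring.py <<'E'
import sys
from h import *
# ring.py name x y z outer_radius : rectify wrist picture onto plane z, find circle near x,y (search +-60 mm)
n=sys.argv[1];x0,y0,z,r=[float(v) for v in sys.argv[2:6]]
st=read_state();s=save('wrist',n);m=.0005;N=240
g=np.array([wrist_w2px(s,st,[x0+(N/2-i)*m,y0+(N/2-j)*m,z]) for i in range(N) for j in range(N)],np.float32).reshape(N,N,2)
im=cv2.remap(s['image'],g[...,0],g[...,1],cv2.INTER_LINEAR);gr=cv2.GaussianBlur(cv2.cvtColor(im,cv2.COLOR_RGB2GRAY),(5,5),1.2)
cv2.imwrite(f'pics/{n}r.png',cv2.resize(im[:,:,::-1],(480,480)))
for R0,t in ((r,'outer'),(.0095,'hole')):
    c=cv2.HoughCircles(gr,cv2.HOUGH_GRADIENT,1,15,param1=60,param2=12,minRadius=int(R0/m-3),maxRadius=int(R0/m+3))
    if c is not None:
        for u,v,q in c[0][:4]: print(t,round(x0+(N/2-v)*m,4),round(y0+(N/2-u)*m,4),round(q*m,4))
E
python3 -m pendant '0 0 0 0 -1 0 .9;0 0 0 0 -1 0 .9;0 0 0 0 -1 0 .9;0 0 0 0 -1 0 .9;0 0 0 0 -1 0 .9';python3 -m pendant '0 0 0 0 -1 0 .9;0 0 0 0 -.6 0 .9;0 0 0 0 0 1 .9;0 0 0 0 0 1 .9;0 0 0 0 0 1 .9';python3 -m pendant '0 0 0 0 0 1 .9;0 0 0 0 0 1 .9;0 0 0 0 0 1 .9;0 0 0 0 0 1 .9;0 0 0 0 0 1 .9';python3 -m pendant '0 0 0 0 0 .8 .9;0 0 0 0 0 0 .9'; python3 rot.py 0 0;python3 tgt.py .4168 -.0843 .15; python3 ring.py r1 .4168 -.0843 .01 .028
python3 - <<'E'
from h import *
a=load('top0')['image'].astype(int);b=load('top3')['image']
for n,p in [('stand',[.429,.033,.008]),('wide',[.417,-.0843,.01]),('mid',[.434,.132,.01]),('nar',[.6105,.039,.01])]:
    u,v=w2px(load('top0'),p)[0].astype(int);d=np.abs(a[v-12:v+12,u-12:u+12]-b[v-12:v+12,u-12:u+12]).mean();print(n,d)
E
```

```text
clock: 34.17
eef_pos: [0.4214, -0.2257, 0.1773]
orientation: [0.857, 0.507, 0.081, -0.05]
force: [-0.3, 0.6, -1.5]
opening: 0.897
grip_force: 0.0
clock: 34.8
eef_pos: [0.4212, -0.2253, 0.1769]
orientation: [0.938, 0.345, -0.001, -0.003]
force: [0.7, 0.0, 0.6]
opening: 0.899
grip_force: 0.0
clock: 35.42
eef_pos: [0.4212, -0.2255, 0.1769]
orientation: [0.999, 0.052, -0.002, -0.002]
force: [-0.2, 0.5, -0.6]
opening: 0.898
grip_force: 0.0
clock: 35.67
eef_pos: [0.4213, -0.2256, 0.1771]
orientation: [1.0, 0.007, -0.002, -0.002]
force: [0.7, -0.3, 0.4]
opening: 0.9
grip_force: 0.0
rot units [-0.03  0.03  0.12] pos [ 0.4213 -0.2256  0.1771] joints [ 0.15  0.48  0.4   2.04 -0.3   0.68 -0.81] clk 35.675
units [-0.05 -2.82  0.59] world [-0.0045  0.1413 -0.0291] joints [ 0.15  0.48  0.4   2.04 -0.3   0.68 -0.81] clock 35.675
[[ 1.     0.014 -0.004]
 [ 0.014 -1.     0.004]
 [-0.003 -0.004 -1.   ]]
outer 0.416 -0.0855 0.0286
hole 0.4156 -0.083 0.0091
stand 1.0353009259259258
wide 2.373263888888889
mid 1.4247685185185186
nar 1.4496527777777777
```

```bash
python3 -m pendant '-.02 -.94 .2 0 0 .12 .9;-.02 -.94 .2 0 0 0 .9;-.01 -.94 .2 0 0 0 .9;0 0 0 0 0 0 .9;0 0 0 0 0 0 .9'; python3 ring.py r2 .4165 -.0843 .01 .028;python3 rot.py 0 0;python3 tgt.py .4165 -.0843 .021
```

```text
clock: 36.35
eef_pos: [0.4194, -0.0856, 0.1489]
orientation: [1.0, -0.001, -0.0, -0.001]
force: [0.1, -0.7, -0.5]
opening: 0.901
grip_force: 0.0
outer 0.4168 -0.0855 0.0281
hole 0.4158 -0.083 0.0091
rot units [-0.02 -0.   -0.02] pos [ 0.4195 -0.0862  0.1491] joints [-0.14  0.47  0.39  2.19 -0.35  0.53 -1.06] clk 36.4
units [-0.06 -0.03  2.6 ] world [-0.003   0.0019 -0.1301] joints [-0.14  0.47  0.39  2.19 -0.35  0.53 -1.06] clock 36.4
[[ 1.    -0.003  0.   ]
 [-0.003 -1.     0.002]
 [ 0.    -0.002 -1.   ]]
```

```bash
python3 -m pendant '-.03 -.02 .8 0 0 0 .9;-.03 -.01 .8 0 0 0 .9;0 0 .7 0 0 0 .9;0 0 .2 0 0 0 .9;0 0 0 0 0 0 .9';python3 tgt.py .4165 -.0843 .0205
```

```text
clock: 37.02
eef_pos: [0.416, -0.0848, 0.0234]
orientation: [1.0, -0.003, -0.001, -0.001]
force: [0.1, -0.1, 1.3]
opening: 0.898
grip_force: 0.0
units [ 0.01 -0.01  0.1 ] world [ 0.0005  0.0005 -0.0049] joints [-0.05  0.74  0.28  2.28 -0.91  0.24 -0.52] clock 37.025
[[ 1.    -0.005 -0.001]
 [-0.005 -1.     0.002]
 [-0.001 -0.002 -1.   ]]
```

```bash
python3 -m pendant '0 -.01 .09 0 0 0 .9;0 0 0 0 0 0 .5;0 0 0 0 0 0 .3;0 0 0 0 0 0 .3;0 0 0 0 0 0 .3' 25;python3 -m pendant '0 0 0 0 0 0 .3; 0 0 -.3 0 0 0 .3;0 0 -.6 0 0 0 .3;0 0 -.6 0 0 0 .3;0 0 0 0 0 0 .3';python3 rot.py 0 0;python3 tgt.py .4293 .033 .09; python3 ring.py r3 .4293 .033 .046 .0063
```

```text
clock: 37.65
eef_pos: [0.4166, -0.0829, 0.02]
orientation: [1.0, -0.001, 0.0, -0.001]
force: [-0.4, 0.2, 4.1]
opening: 0.594
grip_force: 25.0
clock: 38.28
eef_pos: [0.4173, -0.0829, 0.0958]
orientation: [1.0, -0.001, 0.001, -0.001]
force: [0.2, 0.2, -0.9]
opening: 0.595
grip_force: 25.0
rot units [-0.02 -0.02 -0.01] pos [ 0.4173 -0.0829  0.0958] joints [-0.26  0.62  0.58  2.25 -0.79  0.47 -0.62] clk 38.275
units [ 0.24 -2.32  0.16] world [ 0.012   0.1159 -0.0078] joints [-0.26  0.62  0.58  2.25 -0.79  0.47 -0.62] clock 38.275
[[ 1.    -0.001  0.003]
 [-0.001 -1.     0.002]
 [ 0.003 -0.002 -1.   ]]
outer 0.428 0.0322 0.0059
hole 0.4486 0.0298 0.009
```

```bash
python3 -m pendant '.08 -.77 0 0 0 0 .3;.08 -.77 0 0 0 0 .3;.08 -.77 0 0 0 0 .3;0 0 0 0 0 0 .3;0 0 0 0 0 0 .3';python3 rot.py 0 0;python3 tgt.py .4296 .033 .03;python3 ring.py r4 .4296 .033 .046 .0063
```

```text
clock: 38.95
eef_pos: [0.428, 0.0319, 0.0942]
orientation: [1.0, -0.001, -0.001, -0.001]
force: [-0.1, -1.1, -0.8]
opening: 0.592
grip_force: 25.0
rot units [-0.02  0.01 -0.02] pos [0.428  0.0319 0.0942] joints [-0.55  0.64  0.61  2.24 -0.81  0.49 -0.86] clk 38.95
units [ 0.03 -0.02  1.32] world [ 0.0016  0.0011 -0.0662] joints [-0.55  0.64  0.61  2.24 -0.81  0.49 -0.86] clock 38.95
[[ 1.    -0.002 -0.001]
 [-0.002 -1.     0.002]
 [-0.001 -0.002 -1.   ]]
outer 0.4084 0.0292 0.0061
outer 0.4138 -0.0128 0.0061
hole 0.4108 0.0338 0.009
```

```bash
python3 ring.py r5 .4296 .033 .0855 .028
python3 - <<'E'
import cv2
a=cv2.imread('pics/r5.png')[150:350,160:400];cv2.imwrite('pics/r5c.png',cv2.resize(a,None,fx=3,fy=3,interpolation=cv2.INTER_CUBIC))
E
```

```text
outer 0.4284 0.0322 0.028
hole 0.4274 0.0318 0.0101
```

View pics/r5c.png

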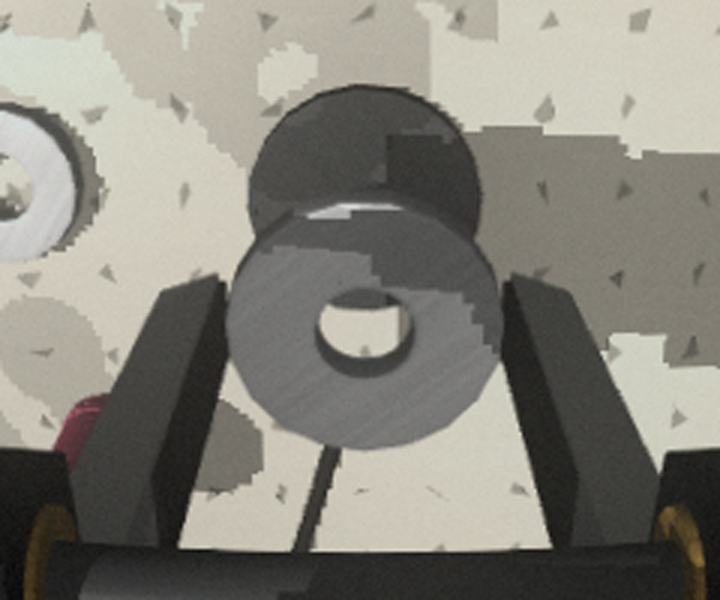

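The ring is centred laterally over the stand's foot, with both at x≈365 in the crop. The ring hole hides the post from this view. I'll descend while watching the force.

```bash
python3 -m pendant '.02 -.02 .4 0 0 0 .3;0 0 .3 0 0 0 .3;0 0 0 0 0 0 .3';python3 tgt.py .4296 .033 .03
```

```text
clock: 39.42
eef_pos: [0.4288, 0.0324, 0.0593]
orientation: [1.0, -0.002, -0.001, -0.001]
force: [-1.0, 0.5, -0.5]
opening: 0.593
grip_force: 25.0
units [ 0.02 -0.01  0.63] world [ 0.0008  0.0006 -0.0313] joints [-0.47  0.7   0.5   2.26 -0.91  0.4  -0.78] clock 39.425
[[ 1.    -0.005 -0.002]
 [-0.005 -1.     0.003]
 [-0.002 -0.003 -1.   ]]
```

```bash
python3 -m pendant '.01 0 .3 0 0 0 .3;0 0 .24 0 0 0 .3;0 0 .08 0 0 0 .3;0 0 0 0 0 0 .3';python3 tgt.py .4296 .033 .03
```

```text
clock: 39.92
eef_pos: [0.4302, 0.0333, 0.0292]
orientation: [1.0, -0.002, 0.0, -0.001]
force: [0.4, -0.3, -0.5]
opening: 0.59
grip_force: 25.0
units [-0.01  0.01  0.02] world [-0.0006 -0.0003 -0.0012] joints [-0.4   0.74  0.39  2.26 -1.    0.31 -0.7 ] clock 39.925
[[ 1.    -0.003  0.   ]
 [-0.003 -1.     0.003]
 [ 0.    -0.003 -1.   ]]
```

```bash
python3 -m pendant '0 0 0 0 0 0 .75;0 0 0 0 0 0 .75;0 0 0 0 0 0 .75;0 0 -.5 0 0 0 .75;0 0 -1 0 0 0 .75';python3 -m pendant '0 -1 -.3 0 0 0 .8;0 -.9 0 0 0 0 .8;0 0 0 0 0 0 .8;0 0 0 0 0 0 .8';python3 ring.py r6 .4335 .131 .01 .023;python3 rot.py 0 0;python3 tgt.py .4335 .131 .021
```

```text
clock: 40.55
eef_pos: [0.4289, 0.0334, 0.1039]
orientation: [1.0, -0.001, -0.002, -0.001]
force: [0.8, -0.2, 0.4]
opening: 0.75
grip_force: 0.0
clock: 41.05
eef_pos: [0.4301, 0.128, 0.1192]
orientation: [1.0, -0.001, -0.0, -0.001]
force: [-0.3, -1.1, -0.8]
opening: 0.801
grip_force: 0.0
outer 0.4338 0.1337 0.022
hole 0.4332 0.1342 0.0096
rot units [-0.02  0.   -0.03] pos [0.4301 0.1274 0.1192] joints [-0.83  0.64  0.72  2.17 -0.77  0.61 -1.11] clk 41.1
units [ 0.07 -0.07  2.  ] world [ 0.0034  0.0036 -0.1002] joints [-0.83  0.64  0.72  2.17 -0.77  0.61 -1.11] clock 41.1
[[ 1.    -0.004 -0.   ]
 [-0.004 -1.     0.002]
 [-0.    -0.002 -1.   ]]
```

```bash
python3 -m pendant '.04 -.07 .7 0 0 0 .8;.03 -.06 .7 0 0 0 .8;0 0 .5 0 0 0 .8;0 0 0 0 0 0 .8';python3 tgt.py .4335 .134 .0215
```

```text
clock: 41.6
eef_pos: [0.4329, 0.1332, 0.0232]
orientation: [1.0, -0.003, -0.002, -0.001]
force: [0.4, -0.6, 0.0]
opening: 0.798
grip_force: 0.0
units [ 0.01 -0.02  0.07] world [ 0.0006  0.0008 -0.0037] joints [-0.66  0.78  0.46  2.21 -1.02  0.38 -0.92] clock 41.6
[[ 1.    -0.006 -0.003]
 [-0.006 -1.     0.002]
 [-0.003 -0.002 -1.   ]]
```

```bash
python3 -m pendant '.01 -.01 .07 0 0 0 .8;0 0 0 0 0 0 .4;0 0 0 0 0 0 .2;0 0 0 0 0 0 .2;0 0 0 0 0 0 .2' 25;python3 -m pendant '0 0 0 0 0 0 .2; 0 0 -.4 0 0 0 .2;0 0 -.7 0 0 0 .2;0 0 -.5 0 0 0 .2;0 0 0 0 0 0 .2';python3 rot.py 0 0;python3 tgt.py .4292 .033 .1; python3 ring.py r7 .4335 .133 .09 .023
```

```text
clock: 42.22
eef_pos: [0.4345, 0.1359, 0.021]
orientation: [1.0, -0.001, 0.0, -0.002]
force: [-0.3, 0.0, 3.3]
opening: 0.473
grip_force: 25.0
clock: 42.85
eef_pos: [0.4352, 0.136, 0.1017]
orientation: [1.0, -0.001, 0.001, -0.002]
force: [-0.6, -0.6, -0.3]
opening: 0.473
grip_force: 25.0
rot units [-0.03 -0.02 -0.01] pos [0.4352 0.136  0.1017] joints [-0.81  0.67  0.68  2.17 -0.81  0.57 -1.09] clk 42.85
units [-0.12  2.06  0.07] world [-0.006  -0.103  -0.0037] joints [-0.81  0.67  0.68  2.17 -0.81  0.57 -1.09] clock 42.85
[[ 1.    -0.001  0.003]
 [-0.001 -1.     0.004]
 [ 0.003 -0.004 -1.   ]]
outer 0.4342 0.1362 0.0226
outer 0.3998 0.1328 0.022
hole 0.4342 0.1362 0.0102
```

```bash
python3 -m pendant '-.04 .69 0 0 0 0 .2;-.03 .69 0 0 0 0 .2;-.03 .68 0 0 0 0 .2;0 0 0 0 0 0 .2;0 0 0 0 0 0 .2';python3 tgt.py .4302 .033 .041;python3 ring.py r8 .4295 .033 .09 .023
```

```text
clock: 43.52
eef_pos: [0.4286, 0.0332, 0.0997]
orientation: [1.0, -0.001, -0.001, -0.002]
force: [0.3, 0.3, -0.5]
opening: 0.471
grip_force: 25.0
units [0.03 0.01 1.21] world [ 0.0016 -0.0002 -0.0607] joints [-0.57  0.64  0.64  2.23 -0.81  0.52 -0.86] clock 43.525
[[ 1.    -0.002 -0.002]
 [-0.002 -1.     0.004]
 [-0.002 -0.004 -1.   ]]
outer 0.4282 0.0328 0.0225
outer 0.4553 0.0322 0.022
hole 0.4288 0.0338 0.0102
hole 0.4618 0.0418 0.0102
```

```bash
python3 -m pendant '.02 0 .4 0 0 0 .2;0 0 .4 0 0 0 .2;0 0 0 0 0 0 .2';python3 tgt.py .4302 .033 .041
```

```text
clock: 43.95
eef_pos: [0.4291, 0.0338, 0.0594]
orientation: [1.0, -0.0, -0.002, -0.002]
force: [-0.3, 0.8, 0.3]
opening: 0.471
grip_force: 25.0
units [0.02 0.02 0.41] world [ 0.0011 -0.0008 -0.0204] joints [-0.48  0.7   0.51  2.25 -0.92  0.41 -0.77] clock 43.95
[[ 1.    -0.    -0.003]
 [-0.    -1.     0.003]
 [-0.003 -0.003 -1.   ]]
```

Threaded without force. I'll lower it the rest of the way, release, and go for the narrow ring.

```bash
python3 -m pendant '.01 .01 .25 0 0 0 .2;0 0 .15 0 0 0 .2;0 0 0 0 0 0 .2;0 0 0 0 0 0 .2';python3 -m pendant '0 0 0 0 0 0 .65;0 0 0 0 0 0 .65;0 0 0 0 0 0 .65;0 0 -.5 0 0 0 .65;0 0 -1 0 0 0 .65';python3 -m pendant '1 -.05 -.3 0 0 0 .7;1 0 0 0 0 0 .7;1 0 0 0 0 0 .7;0 0 0 0 0 0 .7;0 0 0 0 0 0 .7';python3 ring.py r9 .6105 .038 .01 .018;python3 rot.py 0 0;python3 tgt.py .6105 .038 .0215
```

```text
clock: 44.45
eef_pos: [0.4308, 0.0323, 0.0408]
orientation: [1.0, -0.001, 0.0, -0.002]
force: [0.5, -0.5, 0.1]
opening: 0.471
grip_force: 25.0
clock: 45.08
eef_pos: [0.4294, 0.0318, 0.1154]
orientation: [1.0, -0.001, -0.002, -0.001]
force: [0.9, -0.4, -0.5]
opening: 0.653
grip_force: 0.0
clock: 45.7
eef_pos: [0.5792, 0.0339, 0.1299]
orientation: [1.0, -0.001, -0.001, -0.001]
force: [-0.6, 0.0, -0.3]
opening: 0.7
grip_force: 0.0
outer 0.6102 0.0412 0.017
hole 0.6102 0.0408 0.0102
hole 0.6052 0.0342 0.0091
hole 0.6172 0.0372 0.0091
rot units [-0.03  0.02 -0.03] pos [0.5789 0.034  0.13  ] joints [-0.55  0.77  0.75  1.82 -0.69  0.84 -1.03] clk 45.75
units [ 0.64 -0.07  2.21] world [ 0.0316  0.004  -0.1105] joints [-0.55  0.77  0.75  1.82 -0.69  0.84 -1.03] clock 45.75
[[ 1.    -0.003 -0.002]
 [-0.003 -1.     0.003]
 [-0.002 -0.003 -1.   ]]
```

View pics/r9r.png

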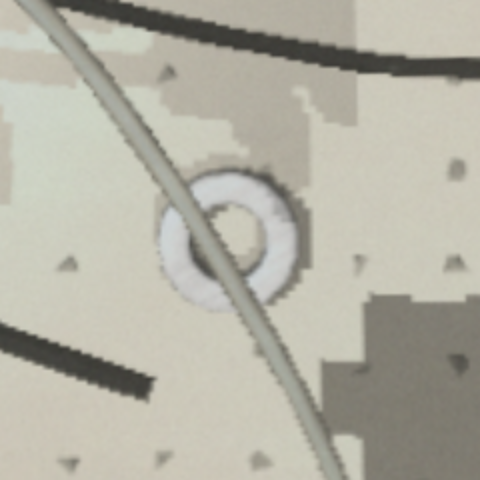

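The narrow ring is at (230,240) in the rectified view, and a cable passes over it on a diagonal. I'll triangulate the cable's height.

Run:
```python
from h import *
def cyz(c,p): return c,p-c
t=load('top0');Rm=cv2.Rodrigues(np.array(t['rvec'],float))[0];ct=-Rm.T@np.array(t['tvec'],float).ravel();print('top cam',ct)
# rectify top0 onto same grid for a look, side by side with w1 rectified
x0,y0,z,N,m=.6105,.038,.01,240,.0005
G=np.array([[x0+(N/2-i)*m,y0+(N/2-j)*m,z] for i in range(N) for j in range(N)])
a=w2px(t,G).astype(np.float32).reshape(N,N,2)
A=cv2.remap(t['image'],a[...,0],a[...,1],cv2.INTER_CUBIC)
s=load('w1');st=np.load('pics/w1s.npy',allow_pickle=True).item()
b=np.array([wrist_w2px(s,st,g) for g in G],np.float32).reshape(N,N,2)
B=cv2.remap(s['image'],b[...,0],b[...,1],cv2.INTER_CUBIC)
T=np.array(s['tool_from_camera']);Q=R.from_quat(st['orientation']);print('w1 cam',Q.apply(T[:3,3])+st['eef_pos'])
cv2.imwrite('pics/cab.png',cv2.resize(np.hstack([A,B])[:,:,::-1],(800,400)))
```

```text
top cam [ 0.26087283 -0.01343942  1.23511999]
w1 cam [ 0.58137863 -0.12120146  0.46544447]
```

View pics/cab.png

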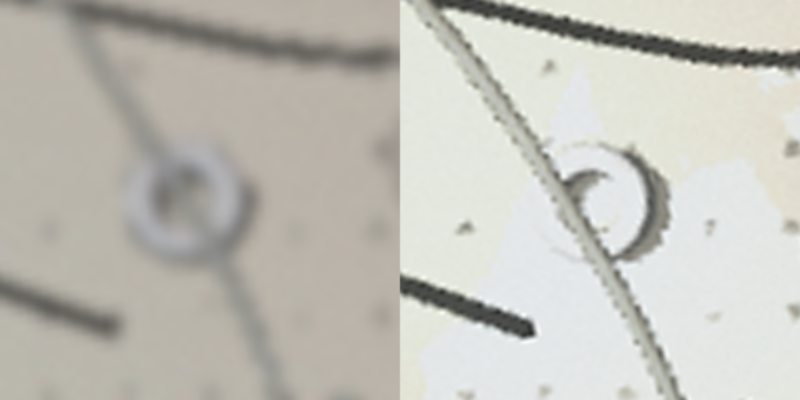

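Triangulating from three views puts the cable about 6–9 mm above the ring, running at az ≈34° and nearly over the ring's centre. I'll line the fingers up on either side of it, grip, and lift slowly while watching the force.

```bash
python3 -m pendant '.32 -.06 .3 0 0 -1 .6;.32 -.06 .3 0 0 -1 .6;0 0 0 0 0 -1 .55;0 0 0 0 0 -1 .55;0 0 0 0 0 -.95 .55';python3 -m pendant '0 0 0 0 0 0 .55;0 0 0 0 0 0 .55';python3 ring.py r10 .6105 .04 .01 .018;python3 rot.py 34 0;python3 tgt.py .6103 .0408 .0215
```

```text
clock: 46.38
eef_pos: [0.6106, 0.0421, 0.1005]
orientation: [0.956, 0.293, -0.0, -0.002]
force: [0.5, -0.6, -0.2]
opening: 0.555
grip_force: 0.0
clock: 46.62
eef_pos: [0.6115, 0.0421, 0.1006]
orientation: [0.957, 0.291, 0.0, -0.002]
force: [-0.1, -0.4, -0.2]
opening: 0.551
grip_force: 0.0
outer 0.6107 0.0412 0.0192
outer 0.6462 0.0487 0.0192
hole 0.6107 0.0418 0.0102
hole 0.6067 0.0487 0.0102
rot units [-0.02 -0.01 -0.03] pos [0.6116 0.0421 0.1005] joints [-0.44  0.8   0.56  1.74 -0.58  0.77 -0.57] clk 46.675
units [-0.04  0.01  1.62] world [-0.0013 -0.0013 -0.081 ] joints [-0.44  0.8   0.56  1.74 -0.58  0.77 -0.57] clock 46.675
[[ 0.831  0.557 -0.   ]
 [ 0.557 -0.831  0.003]
 [ 0.001 -0.003 -1.   ]]
```

```bash
python3 -m pendant '-.03 .01 .5 0 0 0 .55;0 0 .5 0 0 0 .55;0 0 .4 0 0 0 .55;0 0 .18 0 0 0 .55;0 0 0 0 0 0 .55';python3 tgt.py .6105 .0412 .0215
```

```text
clock: 47.3
eef_pos: [0.6109, 0.0409, 0.021]
orientation: [0.957, 0.291, 0.0, -0.001]
force: [0.3, 0.1, 0.1]
opening: 0.55
grip_force: 0.0
units [-0.   -0.01  0.03] world [-0.0004  0.0003 -0.0015] joints [-0.39  0.9   0.47  1.77 -0.66  0.63 -0.51] clock 47.3
[[ 0.83   0.558 -0.001]
 [ 0.558 -0.83   0.003]
 [ 0.001 -0.003 -1.   ]]
```

```bash
python3 -m pendant '0 0 .02 0 0 0 .3;0 0 0 0 0 0 .1;0 0 0 0 0 0 .1;0 0 0 0 0 0 .1;0 0 0 0 0 0 .1' 25;python3 -m pendant '0 0 -.1 0 0 0 .1; 0 0 -.1 0 0 0 .1';python3 -m pendant '0 0 -.1 0 0 0 .1;0 0 -.1 0 0 0 .1;0 0 0 0 0 0 .1'
```

```text
clock: 47.92
eef_pos: [0.6116, 0.0411, 0.021]
orientation: [0.957, 0.292, 0.001, -0.001]
force: [-0.1, 1.1, 6.1]
opening: 0.361
grip_force: 25.0
clock: 48.18
eef_pos: [0.6108, 0.041, 0.0304]
orientation: [0.957, 0.292, 0.0, -0.001]
force: [-0.2, 0.2, -0.0]
opening: 0.363
grip_force: 25.0
clock: 48.55
eef_pos: [0.6115, 0.041, 0.0409]
orientation: [0.957, 0.292, 0.001, -0.001]
force: [0.1, 0.0, -0.3]
opening: 0.362
grip_force: 25.0
```

No resistance, so the cable doesn't block the lift. I'll carry the ring to the post.

```bash
python3 -m pendant '0 0 -.5 0 0 0 .1;0 0 -.7 0 0 0 .1;0 0 0 0 0 1 .1;0 0 0 0 0 1 .1;0 0 0 0 0 1 .1';python3 -m pendant '0 0 0 0 0 1 .1;0 0 0 0 0 .95 .1;0 0 0 0 0 0 .1;0 0 0 0 0 0 .1';python3 ring.py r11 .6105 .041 .089 .018;python3 rot.py 0 0;python3 tgt.py .4302 .033 .1
```

```text
clock: 49.18
eef_pos: [0.611, 0.041, 0.1004]
orientation: [0.994, 0.114, 0.0, -0.002]
force: [-0.2, -0.6, -0.0]
opening: 0.368
grip_force: 25.0
clock: 49.68
eef_pos: [0.6111, 0.0408, 0.1003]
orientation: [1.0, -0.0, -0.0, -0.001]
force: [0.1, -0.8, -0.9]
opening: 0.361
grip_force: 25.0
outer 0.6092 0.0408 0.0176
hole 0.6097 0.0413 0.0104
rot units [-0.03  0.   -0.01] pos [0.6111 0.0409 0.1004] joints [-0.52  0.84  0.72  1.75 -0.73  0.84 -1.03] clk 49.725
units [-3.62  0.16  0.05] world [-0.1809 -0.0078 -0.0024] joints [-0.52  0.84  0.72  1.75 -0.73  0.84 -1.03] clock 49.725
[[ 1.    -0.001 -0.   ]
 [-0.001 -1.     0.003]
 [-0.    -0.003 -1.   ]]
```

```bash
python3 -m pendant '-.9 .04 0 0 0 0 .1;-.9 .04 0 0 0 0 .1;-.9 .04 0 0 0 0 .1;-.9 .04 0 0 0 0 .1;0 0 0 0 0 0 .1';python3 -m pendant '0 0 0 0 0 0 .1';python3 ring.py r12 .4297 .033 .089 .018;python3 rot.py 0 0;python3 tgt.py .4305 .033 .052
```

```text
clock: 50.35
eef_pos: [0.4273, 0.0334, 0.1007]
orientation: [1.0, -0.001, -0.002, -0.002]
force: [-0.1, 1.0, -0.2]
opening: 0.363
grip_force: 25.0
clock: 50.48
eef_pos: [0.4326, 0.0332, 0.1008]
orientation: [1.0, -0.001, 0.001, -0.002]
force: [-0.3, -0.6, -1.5]
opening: 0.362
grip_force: 25.0
outer 0.4304 0.0332 0.0176
outer 0.4544 0.0338 0.0192
outer 0.461 0.0288 0.017
hole 0.4314 0.0338 0.0107
hole 0.459 0.0438 0.0102
hole 0.438 0.0392 0.0107
hole 0.4254 0.0402 0.0091
rot units [-0.02 -0.02 -0.01] pos [0.433  0.0332 0.1007] joints [-0.58  0.64  0.66  2.23 -0.82  0.53 -0.85] clk 50.525
units [-0.05  0.01  1.01] world [-0.0025 -0.0002 -0.0507] joints [-0.58  0.64  0.66  2.23 -0.82  0.53 -0.85] clock 50.525
[[ 1.    -0.001  0.002]
 [-0.001 -1.     0.003]
 [ 0.002 -0.003 -1.   ]]
```

```bash
python3 -m pendant '-.03 0 .4 0 0 0 .1;0 0 .3 0 0 0 .1;0 0 .1 0 0 0 .1;0 0 0 0 0 0 .1';python3 tgt.py .4305 .033 .052
```

```text
clock: 51.02
eef_pos: [0.4303, 0.0331, 0.0603]
orientation: [1.0, -0.001, 0.0, -0.001]
force: [0.4, -0.3, 0.3]
opening: 0.365
grip_force: 25.0
units [0.   0.   0.21] world [ 0.0002 -0.0001 -0.0103] joints [-0.49  0.7   0.53  2.25 -0.94  0.42 -0.75] clock 51.025
[[ 1.    -0.002  0.   ]
 [-0.002 -1.     0.003]
 [ 0.    -0.003 -1.   ]]
```

```bash
python3 -m pendant '0 0 .15 0 0 0 .1;0 0 .06 0 0 0 .1;0 0 0 0 0 0 .1;0 0 0 0 0 0 .6;0 0 0 0 0 0 .6';python3 -m pendant '0 0 0 0 0 0 .6;0 0 -.4 0 0 0 .6;0 0 -.8 0 0 0 .6;0 0 -1 0 0 0 .6;0 0 -1 0 0 0 .6';python3 -m pendant '.5 0 -.6 0 0 0 .6;0 0 0 0 0 0 .6;0 0 0 0 0 0 .6'
python3 - <<'E'
from h import *
s=save('scene','sc9');t=save('top','top9')
a=cv2.resize(s['image'][140:270,230:390],None,fx=3.4,fy=3.4,interpolation=cv2.INTER_CUBIC)
st=read_state();w=save('wrist','w9')
u,v=map(int,wrist_w2px(w,st,[.429,.033,.03]));c=w['image'][max(0,v-45):v+45,max(0,u-38):u+38];c=cv2.resize(c,(240,a.shape[0]),interpolation=cv2.INTER_CUBIC)
cv2.imwrite('pics/fin.png',np.hstack([a,c])[:,:,::-1]);print(a.shape,u,v)
z=load('top0')
for n,p in [('fork',(382,286)),('sens',(224,197)),('disc',(323,289)),('tee',(333,173)),('nar',(276,177)),('mid',(232,237)),('wide',(314,254))]:
    x,y=p;d=np.abs(z['image'][y-10:y+10,x-10:x+10].astype(int)-t['image'][y-10:y+10,x-10:x+10]).mean();print(n,round(d,1))
E
```

```text
clock: 51.65
eef_pos: [0.4298, 0.0333, 0.0501]
orientation: [1.0, -0.001, 0.0, -0.001]
force: [0.9, -0.1, 0.4]
opening: 0.542
grip_force: 0.0
clock: 52.28
eef_pos: [0.4292, 0.0328, 0.2113]
orientation: [1.0, -0.001, -0.0, -0.001]
force: [1.2, 1.7, 0.1]
opening: 0.599
grip_force: 0.0
clock: 52.65
eef_pos: [0.4531, 0.033, 0.2389]
orientation: [1.0, -0.001, -0.001, -0.002]
force: [0.0, -0.3, -0.6]
opening: 0.602
grip_force: 0.0
(442, 544, 3) 281 203
fork 42.6
sens 51.2
disc 6.3
tee 16.6
nar 45.3
mid 90.5
wide 33.4
```

I've used all 14 views, so the last checks are numeric: the ring stack from the wrist picture, and the bystanders and tubes from scene-camera differences.

```bash
for a in ".038 .018" ".028 .023" ".018 .028"; do set -- $a; echo z $1 r $2; python3 ring.py f$1 .4293 .033 $1 $2; done
python3 - <<'E'
from h import *
z=load('scene0')['image'].astype(int);t=load('sc9');q=load('sc3')['image'].astype(int);T=t['image'].astype(int)
tp=load('top0')
for n,p,zz in [('fork',(382,286),.008),('sens',(224,197),.016),('disc',(323,289),.016),('tee',(333,173),.01),('pink',(233,268),.06),('blue',(185,242),.01)]:
    w=px2w(tp,*p,zz);x,y=w2px(t,w)[0].astype(int);f=lambda A,B:round(np.abs(A[y-10:y+10,x-10:x+10]-B[y-10:y+10,x-10:x+10]).mean(),1)
    print(n,w.round(3),(x,y),f(z,T),f(z,q))
a=np.abs(q-T).mean(2)[155:215,285:345];print('rack change',a.mean().round(2),a.max())
E
```

```text
z .038 r .018
outer 0.428 0.0352 0.0187
outer 0.4376 0.0328 0.0192
outer 0.4356 0.0422 0.0192
outer 0.435 0.0238 0.0176
hole 0.428 0.0332 0.0102
z .028 r .023
outer 0.4276 0.0332 0.0242
outer 0.4366 0.0338 0.0219
hole 0.426 0.0338 0.0091
hole 0.4416 0.0402 0.0107
z .018 r .028
outer 0.4296 0.0332 0.0273
outer 0.416 0.0268 0.0292
hole 0.422 0.0338 0.0102
fork [ 0.358 -0.265  0.008] (np.int64(378), np.int64(196)) 71.7 14.3
sens [0.537 0.17  0.016] (np.int64(203), np.int64(248)) 10.0 2.9
disc [ 0.331 -0.115  0.016] (np.int64(355), np.int64(226)) 4.0 3.8
tee [ 0.641 -0.109  0.01 ] (np.int64(255), np.int64(179)) 65.7 65.8
pink [0.352 0.114 0.06 ] (np.int64(285), np.int64(259)) 3.4 2.0
blue [0.407 0.253 0.01 ] (np.int64(217), np.int64(301)) 14.9 2.8
rack change 17.19 100.66666666666667
```

```bash
python3 -m pendant '-.1 1 -.2 0 0 0 .6;-.1 1 -.2 0 0 0 .6;-.1 1 0 0 0 0 .6;-.1 1 0 0 0 0 .6;-.1 1 0 0 0 0 .6';python3 -m pendant '0 1 0 0 0 0 .6;0 .5 0 0 0 0 .6;0 0 0 0 0 0 .6'
python3 - <<'E'
from h import *
st=read_state();print(np.round(st['eef_pos'],3),np.round(st['joint_pos'],2),st['clock'])
z=load('scene0')['image'].astype(int);t=save('scene','sc10');q=load('sc3')['image'].astype(int);T=t['image'].astype(int)
tp=load('top0');t0=tp['image'].astype(int);T1=save('top','top10')['image'].astype(int)
for n,p,zz in [('fork',(382,286),.008),('sens',(224,197),.016),('disc',(323,289),.016),('tee',(333,173),.01),('pink',(233,268),.06),('blue',(185,242),.01)]:
    w=px2w(tp,*p,zz);x,y=w2px(t,w)[0].astype(int);f=lambda A,B,x,y:round(np.abs(A[y-10:y+10,x-10:x+10]-B[y-10:y+10,x-10:x+10]).mean(),1)
    print(n,'scene',f(z,T,x,y),f(q,T,x,y),'top',f(t0,T1,*p),f(t0,load('top2')['image'],*p),f(t0,load('top3')['image'],*p))
for g,x in [('g0',(.4578,-.1623)),('g1',(.506,-.1888)),('g2',(.5542,-.2153))]:
    u,v=w2px(t,[*x,.036])[0].astype(int);print(g,np.abs(q-T).mean(2)[v-8:v+8,u-8:u+8].mean().round(1),'dark frac',(T[v-5:v+5,u-8:u+8].mean(2)<60).mean(),(q[v-5:v+5,u-8:u+8].mean(2)<60).mean())
print('stand profile',[int(T[y,int(w2px(t,[.429,.033,0])[0][0])].mean()) for y in range(210,260,3)])
print('proj z 8,18,28,38,46', [w2px(t,[.429,.033,h])[0].round(0).tolist() for h in (.008,.018,.028,.038,.046)])
w=load('w9')
E
```

```text
clock: 53.58
eef_pos: [0.4287, -0.2186, 0.2589]
orientation: [1.0, -0.001, -0.0, -0.002]
force: [0.4, -0.3, 0.2]
opening: 0.605
grip_force: 0.0
clock: 53.95
eef_pos: [0.4279, -0.2943, 0.2587]
orientation: [1.0, -0.003, -0.0, -0.001]
force: [-0.2, 0.7, -0.4]
opening: 0.6
grip_force: 0.0
[ 0.428 -0.294  0.259] [-0.03  0.53  0.89  1.85 -0.49  1.   -0.51] 53.95
fork scene 3.8 13.0 top 50.6 7.2 5.5
sens scene 12.3 12.3 top 6.4 16.4 1.1
disc scene 3.9 4.8 top 44.0 6.4 2.0
tee scene 68.1 17.9 top 10.9 55.8 1.3
pink scene 9.6 9.5 top 23.2 31.0 1.4
blue scene 2.8 2.8 top 6.8 51.0 1.2
g0 11.0 dark frac 0.875 0.9125
g1 8.6 dark frac 0.89375 0.90625
g2 8.1 dark frac 0.75 0.7375
stand profile [242, 241, 241, 241, 243, 233, 228, 140, 162, 233, 196, 154, 247, 161, 95, 199, 224]
proj z 8,18,28,38,46 [[282.0, 242.0], [282.0, 239.0], [282.0, 235.0], [282.0, 232.0], [282.0, 229.0]]
```

```bash
python3 -c "
from rig import hand_in
print(hand_in())"
```

```text
the job is handed in; nothing more can be done
None
```

I handed the job in at about 54 s on the robot's clock: all three tubes lie in the rack with their flanges at the fence, and the rings are on the post wide, mid, narrow. I checked the final ring stack and the fork, sensor and tee only by image measurement, as my 14 views were used up; no pass/fail result came back.

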